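# Feed a filled tray past the spring stop pin of a tray sealer

### The arm

A 6-joint arm with a two-finger parallel gripper is mounted at the origin on the work surface. World frame = base frame: x ahead of the robot, y to its left, z up, the work surface at z = 0. Lengths are in m, angles in rad, forces in N, time in s.
With the tool pointing down it reaches from about 0.375 to 0.9 m from the base axis. Payload 3.1 kg.
Tool frame: the origin (TCP) lies midway between the tips of the shut fingers; the grasp point (between the pads) lies robot.tcp_to_grasp behind it (robot.tcp_to_grasp is the distance from the TCP to the grasp point, in m); z points along the fingers, y is the direction in which the jaws open and shut (so a half turn about z gives the same grasp; the last joint's range is limited). The gripper opens to 87 mm and grips with 3 to 60 N. Pads are 19 mm wide; open, the fingers measure 117 mm over their backs; the gripper's body (75 mm by 190 mm) begins 51 mm behind the grasp point.
Start: joints at [0.944, 0.527, 1.433, -0, 1.181, -0.178], TCP at [0.271, 0.563, 0.195] pointing down, gripper open.
Joint ranges: [-3.08, 3.08], [-0.75, 2.2], [0.22, 2.44], [-1.43, 4.57], [0, 2.65], [-2.85, 2.85]. Speed limits (rad/s): [2.79, 2.79, 3.14, 3.14, 3.14, 3.14].

### API

Orientations are given as a unit quaternion [x, y, z, w].
In Python, from rig import robot, cams, nets gives the robot as it stands. The module is installed in compiled form; this text tells all that it offers.
- The arm moves only by the tool play_rows, never from a script. Its argument "commands" is a list of rows, each an object of numbers: "x", "y", "z": the shift along the tool's x, y, z in mm; "spin": the turn about the tool's z in rad. In form: [{"x": .., "y": .., "z": .., "spin": ..}, ...]. A call has 1 to 8 rows; each row shifts and turns the pose as measured when the row begins, along the tool's axes as they then stand; what a row does not reach is not made up. A row lasts 1/10 s, in which the tool goes at most 50 mm and 8.59 degrees, less where a joint would pass 70% of its speed; a pose out of reach is approached as far as the arm can. A call is refused whole if a number of a shift passes 50 or a number of a turn 0.15, either way. A call with a gripper value outside its range is refused whole. "grip" is the opening, from 0 (shut) to 1 (fully open), set as the call begins (left out, the last holds). The fingers move at their own pace and stop on an object; "newtons" is the grip in N (left out, the last holds). Time passes only in rows, so rows that do not move let the fingers close. It gives the time, the measured TCP pose, the force and the opening at its end, in the units of the state.
- robot.get_obs(): the state, without advancing time (a new reading comes with each control period).
- cams.camera(name): name is "side" or "top" or "wrist"; returns a dict with "img" (480x640x3 uint8, red, green, blue), "fx", "fy", "cx", "cy" (pixels), "k1" (the pictures are not rectified: a ray, as slopes to the right and down, at radius r is drawn at 1 + k1 r^2 times it, then the intrinsics apply), "world_to_cam" (4x4, takes a point from world to camera coordinates); the wrist camera has in their place "mount" (4x4, takes a point from camera to tool coordinates, whose origin is the TCP and whose axes are the flange's). Camera axes: x right, y up, looking along -z (the intrinsics and any distortion apply to the point x, -y, -z); pixel columns grow to the right and rows downward; lengths in m; the calibration is good to about 2 mm. A picture is of the moment at which its call begins: read the wrist's pose just before it. There is no depth.
- robot.hand_in(): hands the job in, once; it reports no verdict.
Trained networks look in a picture, given as the dict that the camera call returned (one of the last four; its "shot" number tells which), for a name from the list of things; names that differ only in an ending like _2 or _b are one class to them, and where a whole thing is asked for, a point or a joint stands for the part that bears it (a point fixed in the world has none). Each returns a list of dicts, best first, with "conf" (0 to 1); they miss things now and then, are a little off and sometimes report something else, mostly with a low value. They report only what shows in the picture. A call takes as long as a camera call.
- nets.outline_of(picture, name): "region" (480x640 bool, what is visible of it) and "pixel" ([column, row] in pixels, amid what is visible of it).
The state is a dict: "time": time; "q": joint angles; "joint_velocities": joint speeds; "joint_torque": joint torques, N m; "position": TCP position; "tool_rot": TCP orientation; "ft_force": force on the tool from outside, world axes, zero at the start; "moment": the same for the moment, N m; "grip_width": finger opening in m.
Only numpy, scipy, OpenCV 4.12 (cv2) and the standard library are available. Lean on these libraries where they do the work, as an engineer would, in place of code of your own. Each camera call takes 0.05 s, during which the arm holds its last target.

### The job

Press the yellow spring bar of the tray sealer's infeed track all the way down so that the red stop pin sinks and, keeping the bar held down, push the sled with the filled black tray forward by its blue lug, over the pin and fully home against the end stop at the sealer. Then let go of the bar so that the pin springs up behind the lug. Only press and push with the fingers: do not lift or tip the sled, and leave the other things on the table where they are.

Things in the scene. Friction and masses are not known exactly. Their poses are not given: they have to be found in the camera images.
- track: Fixed infeed track, white sealer (246 mm wide, 151 tall) from x = 210 mm on. Origin on the table; x = feed direction, to the sealer; y left of it; z up. Slide bed top z = 24 mm, guide rails at y = +-47 to 55 mm, tops z = 37 mm; rubber end stop face at x = 197 mm. The yellow bar is on the -y side.
- release (a joint): Travel straight down of the yellow spring bar and the red pin joined to it, m: 0 = up, 0.014 = fully down on its stop. Spring force about 3 N at the top, 7 N at the bottom. The pin clears the lug from 0.009 on: keep it beyond 0.0105. Let go, it springs up by itself unless the lug is over the pin.
- bar_mid (a point): Middle of the yellow bar's top face, moving with it. The bar is 210 mm long (track x = -150 to +60 mm) and 30 mm wide (centre line track y = -77 mm); top face z = 36 mm when up, 22 mm fully down. Press it anywhere; a fingertip can slide along it while pressing.
- pin_top (a point): Centre of the top of the red stop pin, fixed to the yellow bar on its outer side: 14 mm along x (track x = 0 to 14 mm), 10 mm wide (track y = -108 to -118 mm), top z = 49 mm when up, 35 mm fully down. While up it blocks the lug.
- sled: Loose steel sled 200 x 90 x 8 mm, 0.75 kg, on the bed between the rails (2 mm play), with a black tray of six lidded pots, top 42 mm above its underside. Origin: centre of its underside; axes as the track's. Starts with the lug 12 to 45 mm short of the pin. Fully home: origin at track x = 97 mm, lug 11 mm beyond the pin.
- lug_push (a point): Push point on the rear face (away from the sealer) of the sled's blue lug, above the bar's centre line, at (-72, -77, 32) mm in the sled's frame. The lug is 24 mm long in x, sled y = -42 to -122 mm, underside 40 and top 72 mm above the table, 4 mm clear of the raised bar. A finger pressing the bar behind it can push it with its side.
- pot: Bystander, leave alone: white portion pot standing upright, 44 mm across, 36 mm tall. Origin at the centre of its underside.
- label_roll: Bystander, leave alone: paper label roll lying flat, a ring 72 mm across with a 40 mm hole, 30 mm tall. Origin at the centre of its underside.
- weight: Bystander, leave alone: brass test weight with a small knob, 48 mm across, 58 mm tall. Origin at the centre of its underside.
- marker: Bystander, leave alone: blue marker pen lying flat, 14 mm thick, 134 mm long. Origin at the pen's middle, on its underside.
- sanitiser: Bystander, leave alone: green sanitiser bottle standing upright, 66 mm across, 170 mm tall. Origin at the centre of its underside.
- spare_tray: Bystander, leave alone: empty black food tray, 190 x 120 x 36 mm. Origin at the centre of its underside.

How it is judged:
On the way, in this order (a step that is already met when the one before it is completed fails the run):
1. the yellow bar is pressed down while the lug is still short of the pin (value of joint release above 0.0105 m and x of sled in the frame of track below 0.05 m), for 0.1 s.
2. the lug passes over the pin with the bar still held down (value of joint release above 0.0105 m and x of sled in the frame of track between 0.052 and 0.084 m), for 0.04 s.
At the end, for the whole second after the job is handed in: The sled lies flat on the bed, at rest, within 6 mm of fully home against the end stop (track x above 91 mm), and the released bar and pin are up again (joint below 3 mm), the pin behind the lug (x of sled in the frame of track above 0.091 m and value of joint release below 0.003 m and height (world z) of sled below 0.028 m and angle between sled's own z axis and vertical below 0.05 rad and linear speed of sled below 0.01 m/s); the robot touches nothing.
It fails at once if the sled is lifted more than 12 mm or tipped more than about 8 degrees (height (world z) of sled above 0.036 m or angle between sled's own z axis and vertical above 0.14 rad).
It fails at once if a bystander is moved more than 30 mm or knocked over (distance of any of pot, label_roll, weight, marker, sanitiser, spare_tray from where it was at the start of the episode above 0.03 m or angle between any of pot, label_roll, weight, sanitiser, spare_tray's own z axis and vertical above 0.5 rad).
It also fails if it takes over 38 s, if anything falls off the work surface, if the arm or the gripper's body presses on something with over 40 N, if the wrist force passes 120 N, or if a joint passes its speed limit or range.

## Working session

There is one attempt and no reset: what is moved stays moved. The work goes in short steps, Python scripts to look and compute and a tool call to move; the robot and the scene stay as the last step left them, time stands still between calls to the robot, and variables do not carry over. Pictures are saved under pics/ and viewed, and the job is handed in when it is done.

Besides the shell and the picture viewer there is one more tool, called by a JSON object that holds its "api" and its "payload", one argument or row to a line. play_rows: Moves the arm, as the interface text tells. Its arguments: {"type":"object","properties":{"commands":{"type":"array"},"grip":{"type":"number"},"newtons":{"type":"number"}},"required":["commands"]}

```bash
mkdir -p pics; cat > h.py <<'E'
import numpy as np,cv2
from rig import robot,cams,nets
def save(c,n): cv2.imwrite('pics/'+n,c['img'][:,:,::-1])
E
python3 - <<'E'
from h import *
o=robot.get_obs();print(o['time'],o['position'],o['tool_rot'],o['grip_width'],robot.tcp_to_grasp)
for n in ['side','top']:
    c=cams.camera(n);save(c,n+'1.png');print(n,c['fx'],c['fy'],c['cx'],c['cy'],c['k1'],np.round(c['world_to_cam'],4).tolist())
    for k in ['track','sled','release','lug_push','pin_top','bar_mid','pot','label_roll','weight','marker','sanitiser','spare_tray']:
        r=nets.outline_of(c,k);print(k,[(round(d['conf'],2),np.round(d['pixel']).tolist(),int(d['region'].sum())) for d in r[:2]])
E
```

```text
0.0 [0.27068848 0.56248716 0.19438273] [ 2.22517066e-01  9.74928221e-01 -9.73459089e-04 -4.13531779e-04] 0.0870281446339657 0.0187
side 506.9481979078529 506.9481979078529 319.0865834256916 234.0996523106195 -0.1044768900926767 [[0.9991, -0.039, 0.0142, -0.5292], [0.0211, 0.7725, 0.6346, 0.1047], [-0.0357, -0.6338, 0.7727, -1.096], [0.0, 0.0, 0.0, 1.0]]
track [(0.89, [290.0, 92.0], 14738)]
sled [(0.58, [306.0, 156.0], 3867)]
release [(0.97, [348.0, 176.0], 862)]
lug_push [(0.6, [307.0, 157.0], 3977)]
pin_top [(0.68, [349.0, 174.0], 835)]
bar_mid [(0.84, [348.0, 174.0], 892), (0.71, [376.0, 242.0], 638)]
pot [(0.33, [350.0, 175.0], 865)]
label_roll [(0.83, [412.0, 189.0], 951)]
weight [(0.59, [378.0, 241.0], 619)]
marker [(0.74, [308.0, 271.0], 436)]
sanitiser [(0.96, [318.0, 367.0], 2759)]
spare_tray [(0.79, [426.0, 322.0], 7668)]
top 495.95425689580435 495.95425689580435 325.8678538838105 243.63435643723497 -0.03828378046223572 [[0.007, -0.9999, -0.0072, -0.1889], [0.9936, 0.0062, 0.1129, -0.558], [-0.1129, -0.0079, 0.9936, -0.9275], [0.0, 0.0, 0.0, 1.0]]
track [(0.57, [89.0, 292.0], 26211), (0.24, [324.0, 210.0], 504)]
sled [(0.81, [210.0, 272.0], 5965), (0.52, [89.0, 290.0], 25942)]
release [(0.55, [209.0, 228.0], 1499)]
lug_push [(0.58, [211.0, 273.0], 5967)]
pin_top [(0.66, [212.0, 229.0], 1572)]
bar_mid [(0.92, [213.0, 232.0], 1560), (0.6, [210.0, 274.0], 5789)]
pot [(0.62, [180.0, 186.0], 504)]
label_roll [(0.87, [263.0, 165.0], 905)]
weight [(0.64, [321.0, 210.0], 504)]
marker [(0.55, [349.0, 281.0], 460)]
sanitiser [(0.56, [477.0, 267.0], 1563)]
spare_tray [(0.98, [412.0, 172.0], 6248)]
```

View pics/side1.png

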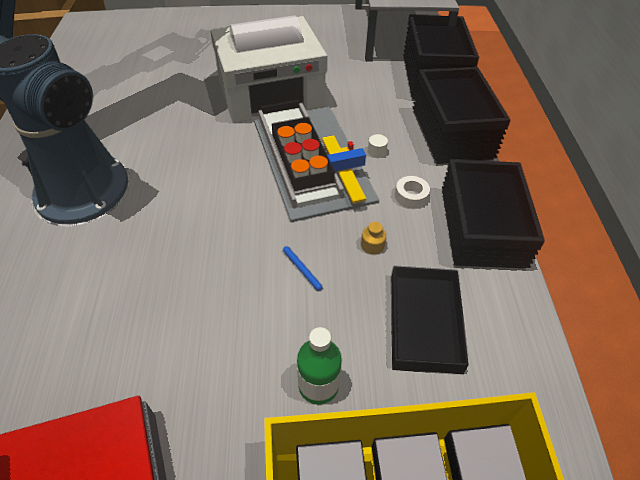

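View pics/top1.png

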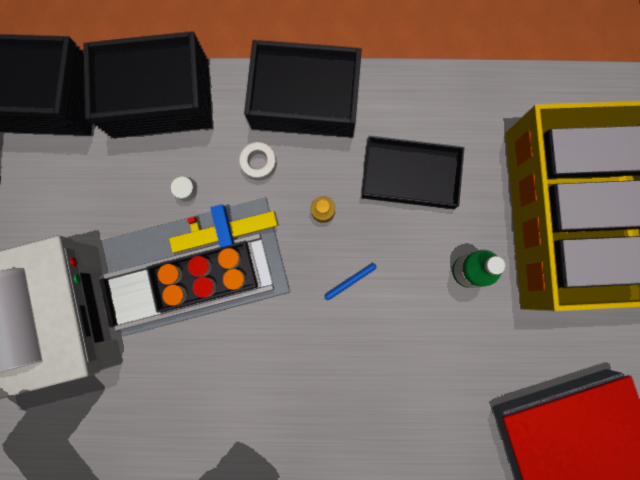

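The track feeds toward world +y, with the sealer at image left. In the top view the yellow bar runs from about (171,243) to (276,220). The blue lug is at (222,225) and the red pin at (193,221). Next I'll fit the track pose.

```bash
cat >> h.py <<'E'
def proj(c,P):
    P=np.atleast_2d(P);W=c['world_to_cam'];q=P@W[:3,:3].T+W[:3,3]
    a=np.c_[q[:,0]/-q[:,2],-q[:,1]/-q[:,2]];s=1+c['k1']*(a**2).sum(1)
    return a*s[:,None]*[c['fx'],c['fy']]+[c['cx'],c['cy']]
def box(x,y,z): return np.array([[a,b,d] for a in x for b in y for d in z],float)/1000
def T(P,t):
    x,y,th=t;R=np.array([[np.cos(th),-np.sin(th),0],[np.sin(th),np.cos(th),0],[0,0,1]]);return P@R.T+[x,y,0]
def mk(c,P):
    m=np.zeros((480,640),np.uint8);cv2.fillConvexPoly(m,cv2.convexHull(np.round(proj(c,P)*16).astype(np.int32)),1,shift=4);return m
def masks(c):
    h=cv2.cvtColor(c['img'],cv2.COLOR_RGB2HSV);H,S,V=cv2.split(h)
    roi=np.zeros((480,640),bool)
    if c['w']=='top': roi[190:270,150:290]=1
    else: roi[120:215,300:395]=1
    y=(H>22)&(H<33)&(S>150)&(V>60)&roi; b=(H>105)&(H<125)&(S>130)&(V>50)&roi
    return y,b
def model(c,t,sx,rel=0):
    bar=mk(c,T(box([-150,60],[-92,-62],[26-rel,36-rel]),t))
    stem=mk(c,T(box([0,14],[-108,-92],[28-rel,36-rel]),t))
    lug=mk(c,T(box([sx-72,sx-48],[-122,-42],[40,72]),t))
    return bar&~lug,lug
def fit(cs,t0,rel=0):
    from scipy.optimize import minimize
    M=[masks(c) for c in cs];bl=lambda m:cv2.GaussianBlur(m.astype(np.float32),(0,0),1.2)
    M=[(bl(a),bl(b)) for a,b in M]
    def f(p):
        e=0
        for c,(y,b) in zip(cs,M):
            my,mb=model(c,[p[0]/1000,p[1]/1000,p[2]/100],p[3],rel);e+=((bl(my)-y)**2).sum()+((bl(mb)-b)**2).sum()
        return e
    best=None
    s=np.array(t0,float)
    for k in range(4):
        r=minimize(f,s,method='Nelder-Mead',options=dict(initial_simplex=np.vstack([s]+[s+np.eye(4)[i]*[8,8,4,8][i]*(1 if k%2 else -1) for i in range(4)]),maxiter=400))
        s=r.x
    return s,r.fun
E
python3 - <<'E'
from h import *
cs=[]
for n in ['side','top']:
    c=cams.camera(n);c['w']=n;cs.append(c)
# init from top bar ends
def unp(c,u,z):
    from scipy.optimize import fsolve
    return fsolve(lambda p:(proj(c,[p[0],p[1],z])-u)[0],[.55,0])
a=unp(cs[1],[276,220],.036);b=unp(cs[1],[171,243],.036);th=np.arctan2(*(b-a)[::-1]);print(a,b,np.linalg.norm(b-a))
m=(a+b)/2; R=np.array([[np.cos(th),-np.sin(th)],[np.sin(th),np.cos(th)]]);o=m-R@[-.045,-.077]
s0=[o[0]*1e3,o[1]*1e3,th*100,20];print(s0)
for sel in [cs,[cs[0]],[cs[1]]]:
    s,f=fit(sel,s0);print(np.round(s,1),f)
    if len(sel)==2: S=s
ims=[]
for c in cs:
    im=c['img'][:,:,::-1].copy();t=[S[0]/1e3,S[1]/1e3,S[2]/100]
    for m,col in zip(model(c,t,S[3]),[(255,0,255),(0,255,0)]):
        k,_=cv2.findContours(m,0,2);cv2.drawContours(im,k,-1,col,1)
    for P in proj(c,T(np.array([[7,-113,49]])/1e3,t)): cv2.circle(im,tuple(int(v) for v in P),2,(255,255,0),-1)
    p=proj(c,T(box([S[3]-100,S[3]+100],[-45,45],[32]),t))
    for q in p: cv2.circle(im,tuple(int(v) for v in q),2,(255,255,0),-1)
    ims.append(cv2.resize(im[190:290,150:290] if c['w']=='top' else im[110:210,260:400],None,fx=4,fy=4,interpolation=0))
cv2.imwrite('pics/fit1.png',cv2.resize(np.vstack(ims),(560,800))[:600] if 0 else np.hstack(ims)[:, :].copy() if 0 else cv2.resize(np.vstack(ims),(420,600)))
cv2.imwrite('pics/fit1a.png',ims[0]);cv2.imwrite('pics/fit1b.png',ims[1])
E
```

```text
[ 0.60405525 -0.08840344] [0.55800138 0.11431003] 0.2078790710321785
[np.float64(495.97231891426173), np.float64(39.77637742661815), np.float64(179.41914690395768), 20]
[495.6  41.  182.4   7.9] 312.3078918457031
[495.9  41.  183.1   4.9] 174.8929443359375
[495.9  40.  183.2   8.9] 113.61872100830078
```

View pics/fit1a.png

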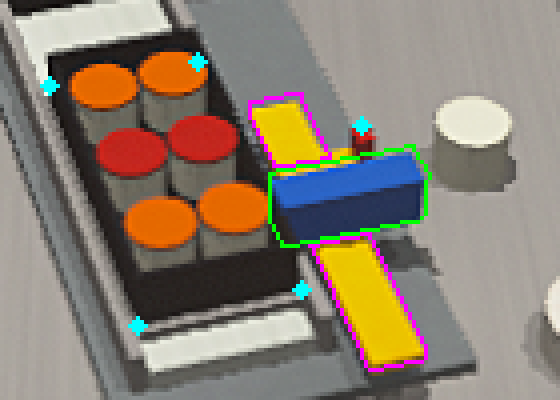

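View pics/fit1b.png

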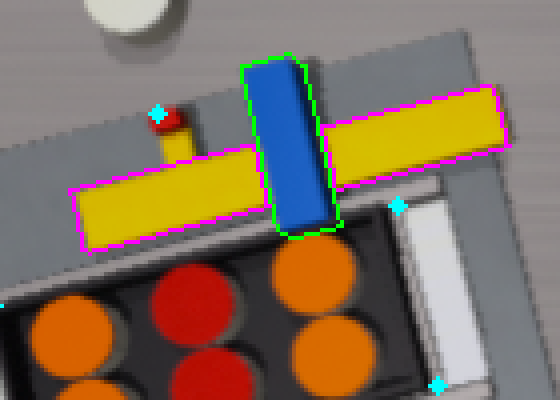

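{"api": "play_rows", "payload": {
  "commands": [
    {"z": -50, "spin": 0.14},
    {"z": -50, "spin": 0.14},
    {"z": -10, "spin": 0.14},
    {"spin": 0.14},
    {"spin": 0.14},
    {"spin": 0.14}
  ],
  "grip": 0
}}

```text
invalid input
```

{"api": "play_rows", "payload": {
  "commands": [
    {"x": -46, "y": 12, "spin": 0.03},
    {"x": -46, "y": 12},
    {"x": -46, "y": 12},
    {"x": -46, "y": 12},
    {"x": -46, "y": 12},
    {"x": -46, "y": 12},
    {"x": -46, "y": 12},
    {"x": -46, "y": 12}
  ]
}}

```text
invalid input
```

```bash
cat >> h.py <<'E'
TR=[.4956,.041,1.826]
def where(o=None,tg=None):
    from scipy.spatial.transform import Rotation as Ro
    o=o or robot.get_obs();R=Ro.from_quat(o['tool_rot']).as_matrix()
    c,s=np.cos(TR[2]),np.sin(TR[2]);d=np.array(o['position'])-[TR[0],TR[1],0]
    print('t',round(o['time'],2),'track mm',np.round(np.array([c*d[0]+s*d[1],-s*d[0]+c*d[1],d[2]])*1e3,1),'yaw err',round(np.arctan2(R[1,0],R[0,0])-TR[2],3),'tilt',np.round(R[:,2],3),'F',np.round(o['ft_force'],1),'w',o['grip_width'])
    if tg is not None:
        w=T(np.array([tg])/1e3,TR)[0];print('move tool mm',np.round(R.T@(w-o['position'])*1e3,1))
E
python3 -c "
from h import *
where(None,[-105,-77,60])"
```

```text
t 1.4 track mm [561.8  85.4 195.3] yaw err 0.867 tilt [-0. -0. -1.] F [-0.7  0.4 -0.3] w 0.08714297855901672
move tool mm [-555.4 -403.2  135.4]
```

{"api": "play_rows", "payload": {
  "commands": [
    {"x": 0, "y": 0, "z": -50, "spin": 0.14},
    {"x": 0, "y": 0, "z": -50, "spin": 0.14},
    {"x": 0, "y": 0, "z": -10, "spin": 0.14},
    {"x": 0, "y": 0, "z": 0, "spin": 0.14},
    {"x": 0, "y": 0, "z": 0, "spin": 0.14},
    {"x": 0, "y": 0, "z": 0, "spin": 0.14}
  ],
  "grip": 0
}}

```text
time: 2.0
position: [0.2711, 0.563, 0.3097]
tool_rot: [0.614, 0.789, -0.0, -0.0]
ft_force: [-0.1, -0.3, -0.4]
grip_width: 0.047
```

```bash
python3 -c "
from h import *
where(None,[-105,-77,60])"
```

```text
t 2.0 track mm [561.8  85.5 309.7] yaw err -0.006 tilt [-0.001 -0.001 -1.   ] F [-0.1 -0.3 -0.4] w 0.04704014863129341
move tool mm [-665.6  167.   249.9]
```

{"api": "play_rows", "payload": {
  "commands": [
    {"x": -46, "y": 12, "z": 0, "spin": 0},
    {"x": -46, "y": 12, "z": 0, "spin": 0},
    {"x": -46, "y": 12, "z": 0, "spin": 0},
    {"x": -46, "y": 12, "z": 0, "spin": 0},
    {"x": -46, "y": 12, "z": 0, "spin": 0},
    {"x": -46, "y": 12, "z": 0, "spin": 0},
    {"x": -46, "y": 12, "z": 0, "spin": 0},
    {"x": -46, "y": 12, "z": 0, "spin": 0}
  ]
}}

```text
time: 2.8
position: [0.4582, 0.225, 0.3097]
tool_rot: [0.61, 0.792, 0.003, 0.0]
ft_force: [0.2, -1.0, -0.5]
grip_width: 0.0003
```

```bash
python3 -c "
from h import *
where(None,[-105,-77,60])"
```

```text
t 2.8 track mm [187.5 -10.3 309.7] yaw err 0.004 tilt [ 0.004  0.005 -1.   ] F [ 0.2 -1.  -0.5] w 0.00031245357629521557
move tool mm [-293.6   64.4  249. ]
```

{"api": "play_rows", "payload": {
  "commands": [
    {"x": -48, "y": 11, "z": 0, "spin": 0},
    {"x": -48, "y": 11, "z": 0, "spin": 0},
    {"x": -48, "y": 11, "z": 0, "spin": 0},
    {"x": -48, "y": 11, "z": 30, "spin": 0},
    {"x": -48, "y": 11, "z": 40, "spin": 0},
    {"x": -48, "y": 10, "z": 40, "spin": 0},
    {"x": 0, "y": 0, "z": 30, "spin": 0},
    {"x": 0, "y": 0, "z": 0, "spin": 0}
  ]
}}

```text
time: 3.6
position: [0.5887, -0.0229, 0.1914]
tool_rot: [0.614, 0.789, 0.006, 0.006]
ft_force: [-1.3, 0.5, -0.9]
grip_width: 0.0007
```

```bash
python3 - <<'E'
from h import *
where(None,[-105,-77,60])
c=cams.camera('side');cv2.imwrite('pics/s2.png',cv2.resize(c['img'][20:250,200:460,::-1],None,fx=2.5,fy=2.5))
E
```

```text
t 3.6 track mm [-85.3 -74.  191.4] yaw err -0.006 tilt [ 0.017  0.003 -1.   ] F [-1.3  0.5 -0.9] w 0.0006804428543065697
move tool mm [-19.4   0.9 131.4]
```

View pics/s2.png

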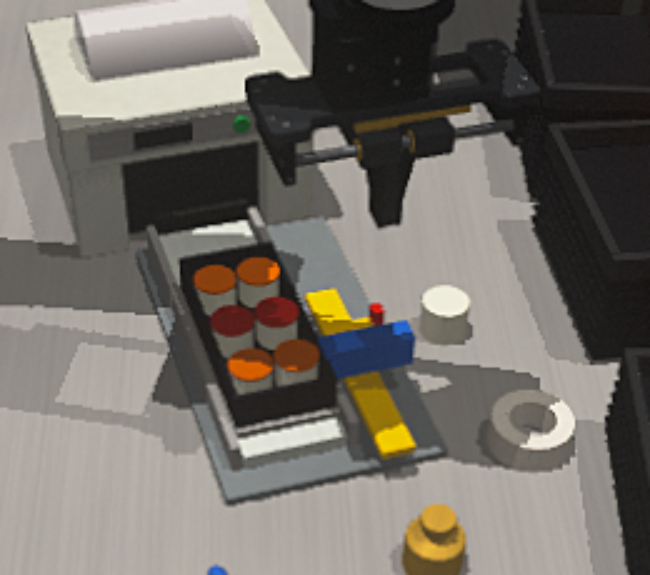

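The gripper is shut above the bar, behind the lug, and the scene is undisturbed. Next I lower it.

{"api": "play_rows", "payload": {
  "commands": [
    {"x": -20, "y": 1, "z": 20, "spin": 0},
    {"x": 0, "y": 0, "z": 40, "spin": 0},
    {"x": 0, "y": 0, "z": 40, "spin": 0},
    {"x": 0, "y": 0, "z": 25, "spin": 0},
    {"x": 0, "y": 0, "z": 0, "spin": 0}
  ]
}}

```text
time: 4.15
position: [0.6104, -0.0415, 0.0783]
tool_rot: [0.611, 0.791, 0.012, 0.019]
ft_force: [0.0, 0.3, 0.6]
grip_width: 0.0006
```

```bash
python3 - <<'E'
from h import *
where(None,[-105,-77,50])
c=cams.camera('side');cv2.imwrite('pics/s3.png',cv2.resize(c['img'][100:230,270:430,::-1],None,fx=4,fy=4))
E
```

```text
t 4.15 track mm [-108.8  -90.2   78.3] yaw err 0.0 tilt [ 0.046 -0.004 -0.999] F [0.  0.3 0.6] w 0.0006379000831669579
move tool mm [  4.2 -14.4  27.7]
```

View pics/s3.png

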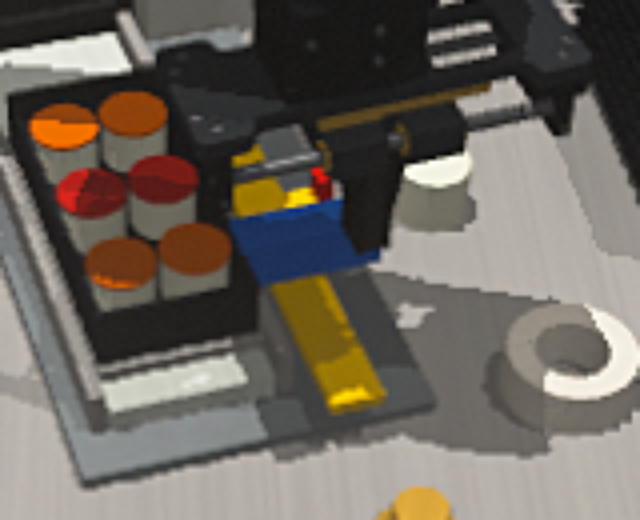

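The tip is at about y = -90, slightly off the outer side of the bar, and the tool has picked up a small tilt of 0.046 rad. I'll correct the y offset in gentler steps.

{"api": "play_rows", "payload": {
  "commands": [
    {"x": 2, "y": -7, "z": 8, "spin": 0},
    {"x": 1, "y": -5, "z": 8, "spin": 0},
    {"x": 1, "y": -3, "z": 8, "spin": 0},
    {"x": 0, "y": 0, "z": 4, "spin": 0},
    {"x": 0, "y": 0, "z": 0, "spin": 0}
  ]
}}

```text
time: 4.7
position: [0.6015, -0.0416, 0.0574]
tool_rot: [0.61, 0.792, 0.016, 0.027]
ft_force: [-0.7, 0.1, 0.3]
grip_width: 0.0006
```

```bash
python3 - <<'E'
from h import *
where(None,[-105,-77,40])
E
```

```text
t 4.7 track mm [-106.6  -81.6   57.4] yaw err 0.002 tilt [ 0.062 -0.008 -0.998] F [-0.7  0.1  0.3] w 0.0006068781626283912
move tool mm [ 2.1 -5.6 17. ]
```

{"api": "play_rows", "payload": {
  "commands": [
    {"x": 2, "y": -6, "z": 8, "spin": 0},
    {"x": 0, "y": 0, "z": 8, "spin": 0},
    {"x": 0, "y": 0, "z": 8, "spin": 0},
    {"x": 0, "y": 0, "z": 8, "spin": 0}
  ]
}}

```text
time: 5.1
position: [0.598, -0.0419, 0.0239]
tool_rot: [0.61, 0.792, 0.016, 0.029]
ft_force: [-0.3, -0.9, 0.8]
grip_width: 0.0007
```

```bash
python3 - <<'E'
from h import *
where(None,[-105,-77,22])
E
```

```text
t 5.1 track mm [-106.1  -78.2   23.9] yaw err 0.002 tilt [ 0.065 -0.009 -0.998] F [-0.3 -0.9  0.8] w 0.0007200341113010242
move tool mm [ 1.2 -1.3  1.8]
```

```bash
python3 - <<'E'
from h import *
c=cams.camera('side');a=cv2.resize(c['img'][110:220,280:420,::-1],None,fx=4,fy=4)
c=cams.camera('wrist');cv2.imwrite('pics/w4.png',c['img'][:,:,::-1])
cv2.imwrite('pics/s4.png',a);where()
E
```

```text
t 5.2 track mm [-105.7  -77.5   23.1] yaw err 0.002 tilt [ 0.063 -0.009 -0.998] F [-0.2 -0.  -0.2] w 0.00031550949854206457
```

View pics/s4.png

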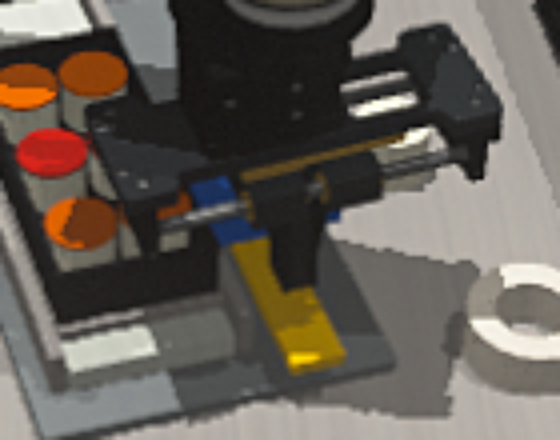

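View pics/w4.png

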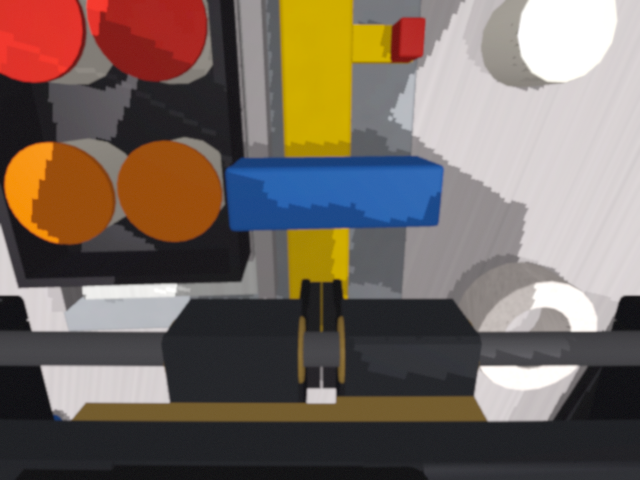

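```bash
python3 - <<'E'
from h import *
o=robot.get_obs();p=o['position'];c=cams.camera('side')
for z in [0,.013,.03]: print(proj(c,np.array(p)+[0,0,z]))
for rel in [0,14]: print(proj(c,T(box([-150],[-92,-62],[36-rel]),TR)))
im=cv2.resize(c['img'][150:220,310:390,::-1],None,fx=8,fy=8,interpolation=0)
cv2.imwrite('pics/s5.png',im)
where()
E
```

```text
[[351.89115515 187.03476539]]
[[352.28262792 182.66991988]]
[[352.80479629 176.83996756]]
[[366.06750596 196.01182417]
 [352.28626011 198.94442048]]
[[365.49524513 200.68277741]
 [351.85061952 203.61457725]]
t 5.25 track mm [-105.9  -77.9   23.8] yaw err 0.002 tilt [ 0.064 -0.009 -0.998] F [ 0.5  0.5 -0.2] w 0.0005115510333514301
```

View pics/s5.png

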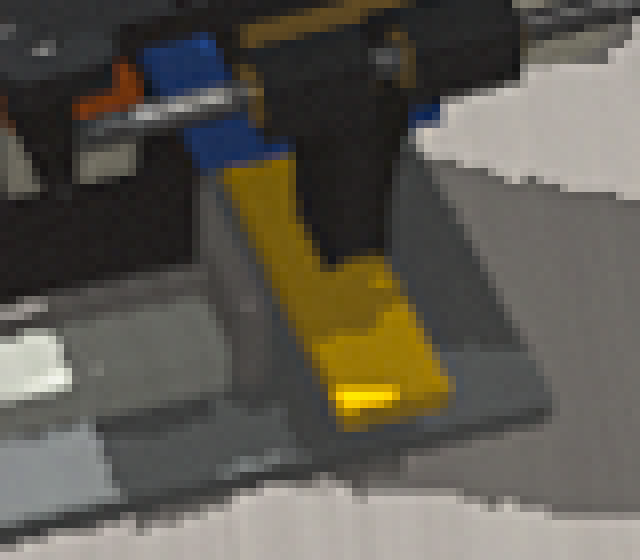

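```bash
python3 - <<'E'
from h import *
c=cams.camera('side')
print(proj(c,[.6104,-.0415,.0783]),'seen 362.5 163.7');print(proj(c,[.5887,-.0229,.1914]),'seen',200+388/2.5,20+225/2.5)
E
```

```text
[[360.00809132 167.77034658]] seen 362.5 163.7
[[352.14215469 117.48703667]] seen 355.2 110.0
```

{"api": "play_rows", "payload": {
  "commands": [
    {"x": 0, "y": 0, "z": 4, "spin": 0},
    {"x": 0, "y": 0, "z": 4, "spin": 0}
  ]
}}

```text
time: 5.5
position: [0.5997, -0.0422, 0.0169]
tool_rot: [0.61, 0.792, 0.017, 0.03]
ft_force: [0.5, 0.4, 0.3]
grip_width: 0.0006
```

```bash
python3 - <<'E'
from h import *
where()
c=cams.camera('side')
im=cv2.resize(c['img'][150:220,310:390,::-1],None,fx=8,fy=8,interpolation=0)
cv2.imwrite('pics/s6.png',im)
where()
E
```

```text
t 5.5 track mm [-106.8  -79.8   16.9] yaw err 0.002 tilt [ 0.068 -0.01  -0.998] F [0.5 0.4 0.3] w 0.0005701203617088594
t 5.55 track mm [-106.7  -79.5   16.3] yaw err 0.002 tilt [ 0.067 -0.01  -0.998] F [ 0.6  0.8 -1.1] w 0.0007219513067587989
```

View pics/s6.png

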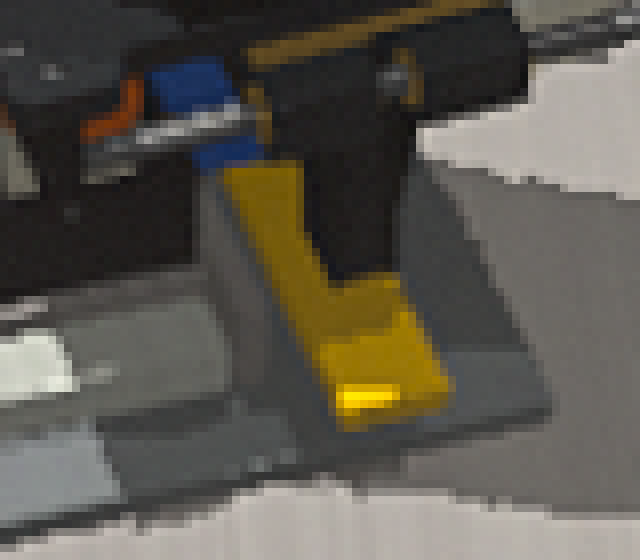

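The reported TCP reads lower than the camera shows. The tip is still above the bar and there is no contact force, so I'll continue down using force and vision.

{"api": "play_rows", "payload": {
  "commands": [
    {"x": 0, "y": -6, "z": 4, "spin": 0},
    {"x": 0, "y": 0, "z": 4, "spin": 0}
  ]
}}

```text
time: 5.75
position: [0.5937, -0.0439, 0.0078]
tool_rot: [0.61, 0.792, 0.016, 0.029]
ft_force: [-2.8, 0.8, 3.5]
grip_width: 0.0006
```

```bash
python3 - <<'E'
from h import *
where()
c=cams.camera('side')
im=cv2.resize(c['img'][150:220,310:390,::-1],None,fx=8,fy=8,interpolation=0)
cv2.imwrite('pics/s7.png',im)
where()
E
```

```text
t 5.75 track mm [-106.9  -73.5    7.8] yaw err 0.002 tilt [ 0.067 -0.01  -0.998] F [-2.8  0.8  3.5] w 0.0005880090777193135
t 5.8 track mm [-106.9  -73.6    7.4] yaw err 0.002 tilt [ 0.066 -0.01  -0.998] F [-2.1 -0.6  2.7] w 0.00031575898987167656
```

View pics/s7.png

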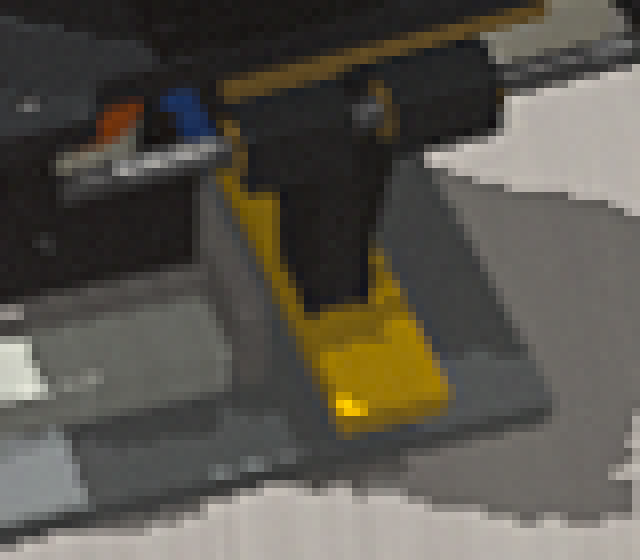

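{"api": "play_rows", "payload": {
  "commands": [
    {"x": 0, "y": 2, "z": 5, "spin": 0},
    {"x": 0, "y": 0, "z": 5, "spin": 0}
  ]
}}

```text
time: 6.0
position: [0.5952, -0.0435, -0.002]
tool_rot: [0.61, 0.792, 0.016, 0.028]
ft_force: [-2.2, 0.1, 5.9]
grip_width: 0.0004
```

{"api": "play_rows", "payload": {
  "commands": [
    {"x": 0, "y": 0, "z": 5, "spin": 0}
  ]
}}

```text
time: 6.1
position: [0.5954, -0.0435, -0.0054]
tool_rot: [0.61, 0.792, 0.016, 0.028]
ft_force: [-13.7, 1.2, 53.6]
grip_width: 0.0005
```

{"api": "play_rows", "payload": {
  "commands": [
    {"x": 0, "y": 0, "z": 5, "spin": 0}
  ]
}}

```text
time: 6.2
position: [0.5954, -0.0435, -0.0055]
tool_rot: [0.609, 0.792, 0.015, 0.028]
ft_force: [-16.6, 1.2, 60.6]
grip_width: 0.0006
```

```bash
python3 - <<'E'
from h import *
where()
c=cams.camera('side')
im=cv2.resize(c['img'][150:220,310:390,::-1],None,fx=8,fy=8,interpolation=0)
cv2.imwrite('pics/s8.png',im)
c=cams.camera('wrist');cv2.imwrite('pics/w8.png',c['img'][:,:,::-1])
where()
E
```

```text
t 6.2 track mm [-107.   -75.2   -5.5] yaw err 0.004 tilt [ 0.063 -0.01  -0.998] F [-16.6   1.2  60.6] w 0.0005849766695347734
t 6.3 track mm [-106.9  -75.2   -5.2] yaw err 0.004 tilt [ 0.064 -0.01  -0.998] F [-11.    0.9  39.5] w 0.0005187685490412674
```

View pics/s8.png

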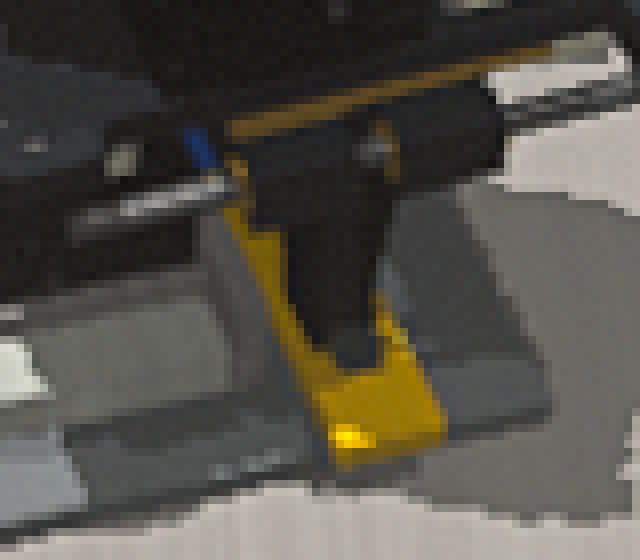

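View pics/w8.png

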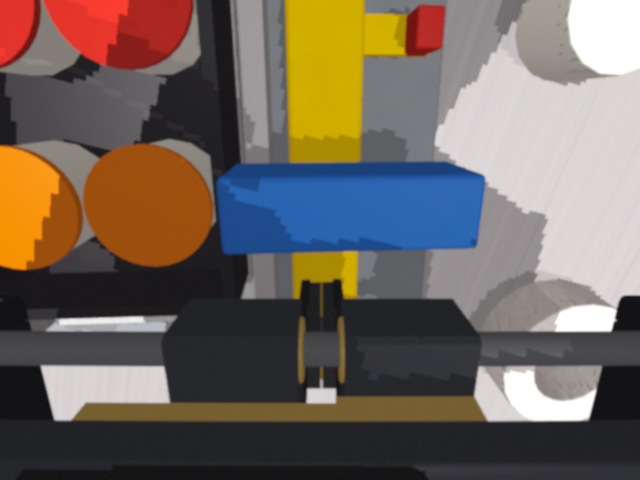

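The bar is at its stop (reported z about -5, force jumped). Next I slide forward while keeping moderate pressure.

{"api": "play_rows", "payload": {
  "commands": [
    {"x": 5, "y": 0, "z": 1.5, "spin": 0},
    {"x": 7, "y": 0, "z": 1.5, "spin": 0},
    {"x": 7, "y": 0, "z": 1.5, "spin": 0}
  ]
}}

```text
time: 6.6
position: [0.5989, -0.0306, -0.0026]
tool_rot: [0.608, 0.792, 0.018, 0.039]
ft_force: [-0.1, -4.4, 6.3]
grip_width: 0.0003
```

```bash
python3 - <<'E'
from h import *
where()
c=cams.camera('wrist');cv2.imwrite('pics/w9.png',c['img'][:,:,::-1])
E
```

```text
t 6.6 track mm [-95.4 -81.9  -2.6] yaw err 0.005 tilt [ 0.084 -0.02  -0.996] F [-0.1 -4.4  6.3] w 0.00028896055240542685
```

View pics/w9.png

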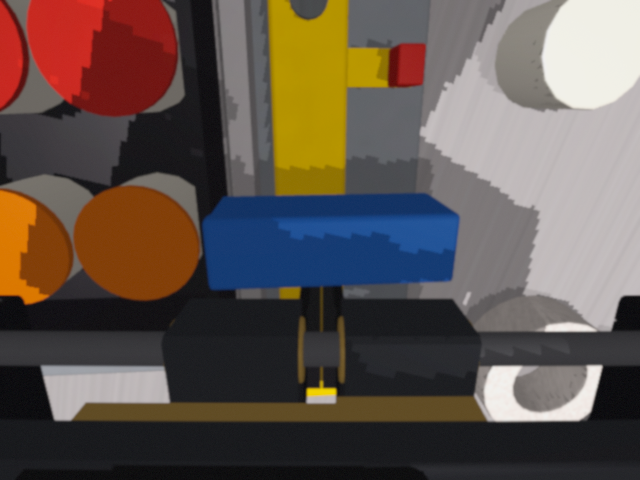

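{"api": "play_rows", "payload": {
  "commands": [
    {"x": 2, "y": -5, "z": 4, "spin": 0},
    {"x": 4, "y": -3, "z": 3, "spin": 0}
  ]
}}

```text
time: 6.85
position: [0.5997, -0.0297, -0.0046]
tool_rot: [0.607, 0.793, 0.021, 0.049]
ft_force: [-6.9, -13.0, 28.6]
grip_width: 0.0
```

```bash
python3 - <<'E'
from h import *
where()
E
```

```text
t 6.85 track mm [-94.7 -82.9  -4.6] yaw err 0.006 tilt [ 0.104 -0.026 -0.994] F [ -6.9 -13.   28.6] w 4.309492374207597e-05
```

{"api": "play_rows", "payload": {
  "commands": [
    {"x": 10, "y": -4, "z": 1.5, "spin": 0},
    {"x": 10, "y": -4, "z": 1.5, "spin": 0}
  ]
}}

```text
time: 7.05
position: [0.5983, -0.0183, -0.0037]
tool_rot: [0.607, 0.792, 0.025, 0.061]
ft_force: [1.5, -4.8, 7.3]
grip_width: 0.0003
```

```bash
python3 - <<'E'
from h import *
where()
c=cams.camera('wrist');cv2.imwrite('pics/w10.png',c['img'][:,:,::-1])
c=cams.camera('side');cv2.imwrite('pics/s10.png',cv2.resize(c['img'][110:220,270:410,::-1],None,fx=5,fy=5))
where()
E
```

```text
t 7.05 track mm [-83.3 -84.4  -3.7] yaw err 0.005 tilt [ 0.128 -0.035 -0.991] F [ 1.5 -4.8  7.3] w 0.00025640145491106044
t 7.15 track mm [-82.2 -84.2  -3.9] yaw err 0.005 tilt [ 0.127 -0.034 -0.991] F [-0.1 -3.1  9.9] w 0.00036615953794329247
```

View pics/w10.png

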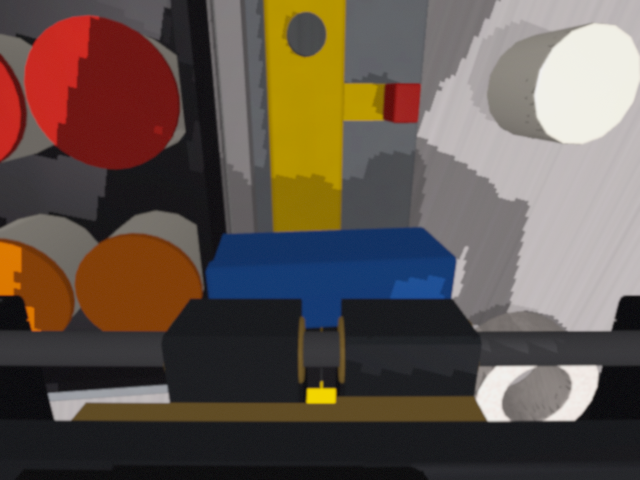

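View pics/s10.png

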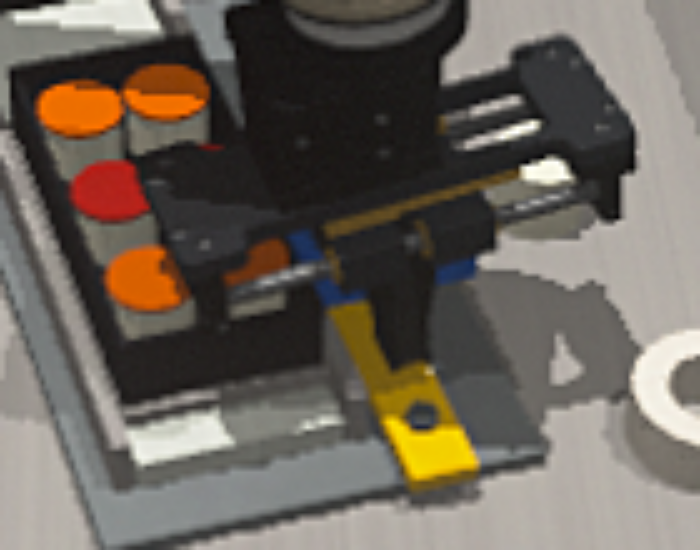

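Tilt is building up under load (0.13 rad) and the tip is drifting to the outer edge of the bar. I'll lift off and see whether free motion takes the tilt out before pushing.

{"api": "play_rows", "payload": {
  "commands": [
    {"x": -8, "y": 0, "z": -30, "spin": 0},
    {"x": 0, "y": 0, "z": -45, "spin": 0},
    {"x": 0, "y": 0, "z": -45, "spin": 0}
  ]
}}

```text
time: 7.45
position: [0.5847, -0.0211, 0.1131]
tool_rot: [0.607, 0.792, 0.024, 0.058]
ft_force: [0.6, 0.8, 0.1]
grip_width: 0.0005
```

```bash
python3 - <<'E'
from h import *
where(None,[-90,-75,30]);print(np.round(robot.get_obs()['q'],3))
E
```

```text
t 7.45 track mm [-82.5 -70.5 113.1] yaw err 0.005 tilt [ 0.122 -0.032 -0.992] F [0.6 0.8 0.1] w 0.00045619237276955455
move tool mm [-2.2 -4.7 83.4]
[-0.224  0.538  1.717 -0.006  0.76  -0.483]
```

{"api": "play_rows", "payload": {
  "commands": [
    {"x": 0, "y": -20, "z": 0, "spin": 0},
    {"x": 0, "y": 0, "z": 0, "spin": 0},
    {"x": 0, "y": 0, "z": 0, "spin": 0}
  ]
}}

```text
time: 7.75
position: [0.5726, -0.0274, 0.1182]
tool_rot: [0.607, 0.792, 0.029, 0.067]
ft_force: [0.1, -0.4, -0.4]
grip_width: 0.0005
```

```bash
python3 - <<'E'
from h import *
where(None,[-90,-75,30]);print(np.round(robot.get_obs()['q'],3))
E
```

```text
t 7.75 track mm [-85.6 -57.3 118.2] yaw err 0.003 tilt [ 0.141 -0.036 -0.989] F [ 0.1 -0.4 -0.4] w 0.0005354937194043992
move tool mm [ 1.9  6.3 89.8]
[-0.242  0.512  1.759 -0.002  0.724 -0.504]
```

{"api": "play_rows", "payload": {
  "commands": [
    {"x": 0, "y": 0, "z": 0, "spin": 0},
    {"x": 0, "y": 0, "z": 0, "spin": 0},
    {"x": 0, "y": 0, "z": 0, "spin": 0},
    {"x": 0, "y": 0, "z": 0, "spin": 0}
  ]
}}

```text
time: 8.15
position: [0.5738, -0.0269, 0.1153]
tool_rot: [0.607, 0.792, 0.028, 0.066]
ft_force: [-0.3, -0.1, -1.0]
grip_width: 0.0006
```

```bash
python3 - <<'E'
from h import *
where(None,[-90,-75,30]);print(np.round(robot.get_obs()['q'],3))
E
```

```text
t 8.15 track mm [-85.5 -58.5 115.3] yaw err 0.003 tilt [ 0.139 -0.035 -0.99 ] F [-0.3 -0.1 -1. ] w 0.0005851416923701273
move tool mm [ 1.4  5.6 86.8]
[-2.410e-01  5.180e-01  1.756e+00 -1.000e-03  7.230e-01 -5.030e-01]
```

{"api": "play_rows", "payload": {
  "commands": [
    {"x": 0, "y": 0, "z": -40, "spin": 0},
    {"x": 0, "y": 0, "z": -40, "spin": 0}
  ]
}}

```text
time: 8.35
position: [0.5589, -0.0233, 0.1888]
tool_rot: [0.607, 0.792, 0.025, 0.058]
ft_force: [0.2, -0.6, 0.3]
grip_width: 0.0001
```

```bash
python3 - <<'E'
from h import *
where(None,[-90,-75,30]);print(np.round(robot.get_obs()['q'],3))
E
```

```text
t 8.35 track mm [-78.2 -45.  188.8] yaw err 0.004 tilt [ 0.123 -0.031 -0.992] F [ 0.2 -0.6  0.3] w 0.00011115902505049022
move tool mm [ -2.   12.1 161.5]
[-2.410e-01  3.970e-01  1.709e+00 -1.000e-03  9.090e-01 -5.030e-01]
```

{"api": "play_rows", "payload": {
  "commands": [
    {"x": 0, "y": 40, "z": 0, "spin": 0},
    {"x": 0, "y": 40, "z": 0, "spin": 0}
  ]
}}

```text
time: 8.55
position: [0.6341, -0.0028, 0.2026]
tool_rot: [0.608, 0.791, 0.025, 0.059]
ft_force: [-0.0, -0.4, 0.2]
grip_width: 0.0007
```

```bash
python3 - <<'E'
from h import *
where(None,[-90,-75,30]);print(np.round(robot.get_obs()['q'],3))
E
```

```text
t 8.55 track mm [ -77.3 -123.   202.6] yaw err 0.001 tilt [ 0.125 -0.032 -0.992] F [-0.  -0.4  0.2] w 0.0007338931581369482
move tool mm [ -1.7 -67.1 166.5]
[-0.175  0.479  1.511 -0.012  1.023 -0.43 ]
```

{"api": "play_rows", "payload": {
  "commands": [
    {"x": 0, "y": 0, "z": -10, "spin": 0},
    {"x": 0, "y": 0, "z": -10, "spin": 0},
    {"x": 0, "y": 0, "z": -10, "spin": 0},
    {"x": 0, "y": 0, "z": -10, "spin": 0}
  ]
}}

```text
time: 8.95
position: [0.6308, -0.0004, 0.2424]
tool_rot: [0.607, 0.792, 0.025, 0.059]
ft_force: [0.2, -0.1, -0.3]
grip_width: 0.0007
```

```bash
python3 - <<'E'
from h import *
where(None,[-90,-75,30]);print(np.round(robot.get_obs()['q'],4))
E
```

```text
t 8.95 track mm [ -74.2 -120.4  242.4] yaw err 0.003 tilt [ 0.124 -0.032 -0.992] F [ 0.2 -0.1 -0.3] w 0.0006901754694402211
move tool mm [ -2.3 -68.9 206.6]
[-0.1722  0.4321  1.4713 -0.0112  1.1105 -0.43  ]
```

{"api": "play_rows", "payload": {
  "commands": [
    {"x": 0, "y": 0, "z": 40, "spin": 0}
  ]
}}

```text
time: 9.05
position: [0.6404, -0.0026, 0.2104]
tool_rot: [0.607, 0.791, 0.029, 0.066]
ft_force: [1.1, 0.6, -0.2]
grip_width: 0.0005
```

```bash
python3 - <<'E'
from h import *
where(None,[-90,-75,30]);print(np.round(robot.get_obs()['q'],4))
E
```

```text
t 9.05 track mm [ -78.7 -129.1  210.4] yaw err 0.002 tilt [ 0.139 -0.034 -0.99 ] F [ 1.1  0.6 -0.2] w 0.00046157374724197474
move tool mm [  1.4 -76.5 172.5]
[-0.173   0.4726  1.4997 -0.0116  1.0255 -0.4297]
```

{"api": "play_rows", "payload": {
  "commands": [
    {"x": 0, "y": -40, "z": 0, "spin": 0}
  ]
}}

```text
time: 9.15
position: [0.6013, -0.0128, 0.1971]
tool_rot: [0.607, 0.792, 0.027, 0.061]
ft_force: [-2.2, 1.1, -0.3]
grip_width: 0.0005
```

```bash
python3 - <<'E'
from h import *
where(None,[-90,-75,30]);print(np.round(robot.get_obs()['q'],4))
E
```

```text
t 9.15 track mm [-78.7 -88.7 197.1] yaw err 0.004 tilt [ 0.128 -0.032 -0.991] F [-2.2  1.1 -0.3] w 0.0005089401904467304
move tool mm [ -0.5 -33.1 164.8]
[-0.204   0.4396  1.6022 -0.0062  0.9672 -0.4634]
```

{"api": "play_rows", "payload": {
  "commands": [
    {"x": 0, "y": 0, "z": -50, "spin": 0},
    {"x": 0, "y": 0, "z": -50, "spin": 0},
    {"x": 0, "y": 0, "z": 10, "spin": 0},
    {"x": 0, "y": 0, "z": 15, "spin": 0},
    {"x": 0, "y": 0, "z": 15, "spin": 0},
    {"x": 0, "y": 0, "z": 15, "spin": 0},
    {"x": 0, "y": 0, "z": 15, "spin": 0},
    {"x": 0, "y": 0, "z": 15, "spin": 0}
  ]
}}

```text
time: 9.95
position: [0.575, -0.0118, 0.2054]
tool_rot: [0.61, 0.791, 0.019, 0.047]
ft_force: [-1.3, 0.3, 0.1]
grip_width: 0.0006
```

```bash
python3 - <<'E'
from h import *
where(None,[-90,-75,30]);print(np.round(robot.get_obs()['q'],4))
E
```

```text
t 9.95 track mm [-71.2 -63.5 205.4] yaw err -0.0 tilt [ 0.098 -0.027 -0.995] F [-1.3  0.3  0.1] w 0.0005714755643445648
move tool mm [ -9.8  -4.  176.5]
[-0.2112  0.4064  1.6305 -0.0072  1.0033 -0.465 ]
```

{"api": "play_rows", "payload": {
  "commands": [
    {"x": 0, "y": 0, "z": -50, "spin": 0},
    {"x": 0, "y": 0, "z": 0, "spin": 0},
    {"x": 0, "y": 0, "z": -50, "spin": 0},
    {"x": 0, "y": 0, "z": 0, "spin": 0}
  ]
}}

```text
time: 10.35
position: [0.5606, -0.0097, 0.2943]
tool_rot: [0.611, 0.791, 0.015, 0.039]
ft_force: [1.0, -0.1, -0.2]
grip_width: 0.0004
```

```bash
python3 - <<'E'
from h import *
where(None,[-90,-75,30]);print(np.round(robot.get_obs()['q'],4))
E
```

```text
t 10.35 track mm [-65.5 -50.1 294.3] yaw err -0.002 tilt [ 0.08  -0.024 -0.996] F [ 1.  -0.1 -0.2] w 0.0003893502920143705
move tool mm [-13.    5.8 266.2]
[-0.2127  0.2982  1.5312 -0.0068  1.2286 -0.4659]
```

Fast-up then slow-down removes about 0.03 rad of tilt per cycle, so I'll repeat it.

{"api": "play_rows", "payload": {
  "commands": [
    {"x": 0, "y": 0, "z": 15, "spin": 0},
    {"x": 0, "y": 0, "z": 18, "spin": 0},
    {"x": 0, "y": 0, "z": 18, "spin": 0},
    {"x": 0, "y": 0, "z": 18, "spin": 0},
    {"x": 0, "y": 0, "z": 18, "spin": 0},
    {"x": 0, "y": 0, "z": 0, "spin": 0},
    {"x": 0, "y": 0, "z": -50, "spin": 0},
    {"x": 0, "y": 0, "z": -50, "spin": 0}
  ]
}}

```text
time: 11.15
position: [0.5524, -0.0101, 0.3049]
tool_rot: [0.612, 0.79, 0.014, 0.036]
ft_force: [1.9, -1.0, 0.7]
grip_width: 0.0005
```

{"api": "play_rows", "payload": {
  "commands": [
    {"x": 0, "y": 5, "z": 15, "spin": 0},
    {"x": 0, "y": 5, "z": 18, "spin": 0},
    {"x": 0, "y": 0, "z": 18, "spin": 0},
    {"x": 0, "y": 0, "z": 18, "spin": 0},
    {"x": 0, "y": 0, "z": 18, "spin": 0},
    {"x": 0, "y": 0, "z": 0, "spin": 0},
    {"x": 0, "y": 0, "z": -50, "spin": 0},
    {"x": 0, "y": 0, "z": -50, "spin": 0}
  ]
}}

```text
time: 11.95
position: [0.5619, -0.0081, 0.3281]
tool_rot: [0.612, 0.789, 0.017, 0.044]
ft_force: [1.4, -0.7, 0.9]
grip_width: 0.0003
```

```bash
python3 - <<'E'
from h import *
where(None,[-90,-75,30]);print(np.round(robot.get_obs()['q'],4))
E
```

```text
t 11.95 track mm [-64.3 -51.8 328.1] yaw err -0.006 tilt [ 0.091 -0.027 -0.996] F [ 1.4 -0.7  0.9] w 0.0003295105045763251
move tool mm [-11.   -1.  299.9]
[-0.2086  0.2667  1.4834 -0.0079  1.2969 -0.4576]
```

{"api": "play_rows", "payload": {
  "commands": [
    {"x": 0, "y": 0, "z": 0, "spin": 0},
    {"x": 0, "y": 0, "z": 12, "spin": 0},
    {"x": 0, "y": 0, "z": 12, "spin": 0},
    {"x": 0, "y": 0, "z": 12, "spin": 0},
    {"x": 0, "y": 0, "z": 12, "spin": 0},
    {"x": 0, "y": 0, "z": 12, "spin": 0},
    {"x": 0, "y": 0, "z": 12, "spin": 0},
    {"x": 0, "y": 0, "z": 12, "spin": 0}
  ]
}}

```text
time: 12.75
position: [0.5703, -0.0107, 0.2427]
tool_rot: [0.612, 0.789, 0.019, 0.048]
ft_force: [-0.7, -0.1, -0.5]
grip_width: 0.0005
```

```bash
python3 - <<'E'
from h import *
where(None,[-90,-75,30]);print(np.round(robot.get_obs()['q'],4))
E
```

```text
t 12.75 track mm [-68.9 -59.2 242.7] yaw err -0.007 tilt [ 0.099 -0.029 -0.995] F [-0.7 -0.1 -0.5] w 0.0005491846266192818
move tool mm [ -9.9  -3.1 214. ]
[-0.2102  0.3558  1.5968 -0.0084  1.0861 -0.4571]
```

{"api": "play_rows", "payload": {
  "commands": [
    {"x": 0, "y": 0, "z": -50, "spin": 0},
    {"x": 0, "y": 0, "z": 0, "spin": 0}
  ]
}}

```text
time: 12.95
position: [0.561, -0.0086, 0.2831]
tool_rot: [0.613, 0.789, 0.015, 0.039]
ft_force: [1.3, -0.2, 0.6]
grip_width: 0.0006
```

```bash
python3 - <<'E'
from h import *
where(None,[-90,-75,30]);print(np.round(robot.get_obs()['q'],4))
E
```

```text
t 12.95 track mm [-64.6 -50.8 283.1] yaw err -0.007 tilt [ 0.08  -0.025 -0.996] F [ 1.3 -0.2  0.6] w 0.0005754839329868556
move tool mm [-14.2   6.1 255. ]
[-0.21    0.3093  1.5468 -0.008   1.2018 -0.4575]
```

{"api": "play_rows", "payload": {
  "commands": [
    {"x": 0, "y": 0, "z": -50, "spin": 0},
    {"x": 0, "y": 0, "z": 0, "spin": 0},
    {"x": 0, "y": 0, "z": 12, "spin": 0},
    {"x": 0, "y": 0, "z": 12, "spin": 0},
    {"x": 0, "y": 0, "z": 12, "spin": 0},
    {"x": 0, "y": 0, "z": 12, "spin": 0},
    {"x": 0, "y": 0, "z": -50, "spin": 0},
    {"x": 0, "y": 0, "z": 0, "spin": 0}
  ]
}}

```text
time: 13.75
position: [0.5469, -0.0059, 0.3084]
tool_rot: [0.614, 0.789, 0.007, 0.023]
ft_force: [1.7, -1.1, 0.9]
grip_width: 0.0002
```

{"api": "play_rows", "payload": {
  "commands": [
    {"x": 0, "y": 0, "z": 12, "spin": 0},
    {"x": 0, "y": 0, "z": 12, "spin": 0},
    {"x": 0, "y": 0, "z": 12, "spin": 0},
    {"x": 0, "y": 0, "z": 12, "spin": 0},
    {"x": 0, "y": 0, "z": -50, "spin": 0},
    {"x": 0, "y": 0, "z": 0, "spin": 0},
    {"x": 0, "y": 4, "z": 12, "spin": 0},
    {"x": 0, "y": 4, "z": 12, "spin": 0}
  ]
}}

```text
time: 14.55
position: [0.5496, -0.0033, 0.2665]
tool_rot: [0.614, 0.789, 0.003, 0.014]
ft_force: [0.3, -0.6, -0.2]
grip_width: 0.0007
```

```bash
python3 - <<'E'
from h import *
where(None,[-90,-75,30])
E
```

```text
t 14.55 track mm [-56.5 -41.  266.5] yaw err -0.007 tilt [ 0.026 -0.013 -1.   ] F [ 0.3 -0.6 -0.2] w 0.0007255339235651539
move tool mm [-28.7  29.  237.8]
```

{"api": "play_rows", "payload": {
  "commands": [
    {"x": 0, "y": 0, "z": -50, "spin": 0},
    {"x": 0, "y": 0, "z": 0, "spin": 0},
    {"x": -10, "y": 12, "z": 12, "spin": 0},
    {"x": -10, "y": 12, "z": 14, "spin": 0},
    {"x": -10, "y": 12, "z": 14, "spin": 0},
    {"x": 0, "y": 0, "z": 14, "spin": 0},
    {"x": 0, "y": 0, "z": 14, "spin": 0},
    {"x": 0, "y": 0, "z": 14, "spin": 0}
  ]
}}

```text
time: 15.35
position: [0.5908, -0.0229, 0.2135]
tool_rot: [0.614, 0.789, -0.001, 0.006]
ft_force: [0.2, -0.2, 0.7]
grip_width: 0.0001
```

```bash
python3 - <<'E'
from h import *
where(None,[-88,-75,30])
E
```

```text
t 15.35 track mm [-85.9 -76.  213.5] yaw err -0.006 tilt [ 0.008 -0.009 -1.   ] F [ 0.2 -0.2  0.7] w 6.566662619637728e-05
move tool mm [-1.000e-01 -2.100e+00  1.835e+02]
```

{"api": "play_rows", "payload": {
  "commands": [
    {"x": 0, "y": 0, "z": 14, "spin": 0},
    {"x": 0, "y": 0, "z": 14, "spin": 0},
    {"x": 0, "y": 0, "z": 14, "spin": 0},
    {"x": 0, "y": 0, "z": 14, "spin": 0},
    {"x": 0, "y": 0, "z": 14, "spin": 0},
    {"x": 0, "y": 0, "z": 14, "spin": 0},
    {"x": 0, "y": 0, "z": 14, "spin": 0}
  ]
}}

```text
time: 16.05
position: [0.5855, -0.0218, 0.0945]
tool_rot: [0.614, 0.789, -0.004, -0.001]
ft_force: [0.2, -0.3, -0.8]
grip_width: 0.0005
```

```bash
python3 - <<'E'
from h import *
where(None,[-88,-75,30])
E
```

```text
t 16.05 track mm [-83.4 -71.1  94.5] yaw err -0.007 tilt [-0.007 -0.005 -1.   ] F [ 0.2 -0.3 -0.8] w 0.0004958111526813197
move tool mm [-4.3  4.4 64.5]
```

Tilt is now about zero. I'll lower to just above the bar and look.

{"api": "play_rows", "payload": {
  "commands": [
    {"x": -5, "y": 2, "z": 14, "spin": 0},
    {"x": -5, "y": 2, "z": 14, "spin": 0},
    {"x": 0, "y": 0, "z": 14, "spin": 0},
    {"x": 0, "y": 0, "z": 14, "spin": 0},
    {"x": 0, "y": 0, "z": 8, "spin": 0}
  ]
}}

```text
time: 16.55
position: [0.5894, -0.0317, 0.0193]
tool_rot: [0.614, 0.789, -0.005, -0.004]
ft_force: [0.3, 0.9, 0.1]
grip_width: 0.0006
```

```bash
python3 - <<'E'
from h import *
where(None,[-88,-75,10])
c=cams.camera('side');cv2.imwrite('pics/s11.png',cv2.resize(c['img'][140:220,300:400,::-1],None,fx=7,fy=7))
c=cams.camera('wrist');cv2.imwrite('pics/w11.png',c['img'][:,:,::-1])
E
```

```text
t 16.55 track mm [-94.1 -72.4  19.3] yaw err -0.007 tilt [-0.012 -0.004 -1.   ] F [0.3 0.9 0.1] w 0.0005556559585645807
move tool mm [6.1 2.6 9.3]
```

View pics/s11.png

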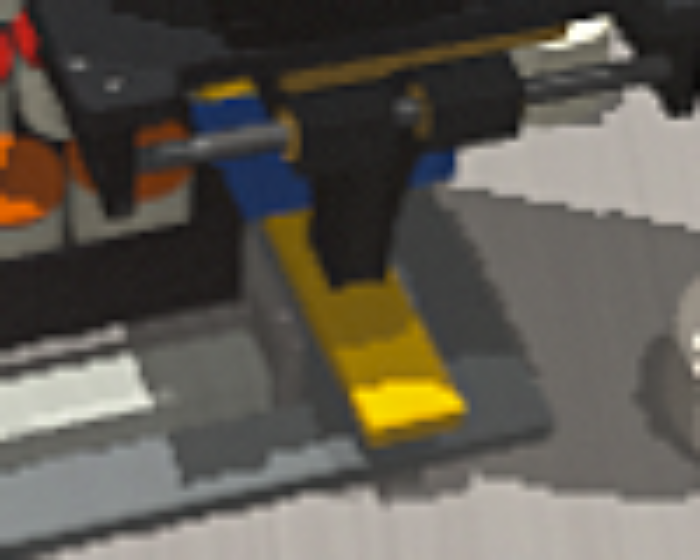

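View pics/w11.png

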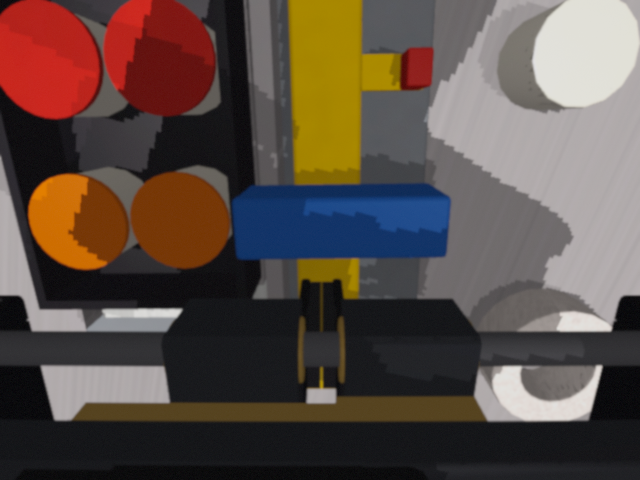

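{"api": "play_rows", "payload": {
  "commands": [
    {"x": 0, "y": 2, "z": 10, "spin": 0},
    {"x": 0, "y": 0, "z": 7, "spin": 0},
    {"x": 0, "y": 0, "z": 5, "spin": 0}
  ]
}}

```text
time: 16.95
position: [0.5922, -0.0315, -0.0018]
tool_rot: [0.614, 0.789, -0.005, -0.003]
ft_force: [-2.1, -0.7, 6.6]
grip_width: 0.0004
```

{"api": "play_rows", "payload": {
  "commands": [
    {"x": 6, "y": 0, "z": 4, "spin": 0}
  ]
}}

```text
time: 17.05
position: [0.5927, -0.0276, -0.0049]
tool_rot: [0.614, 0.789, -0.005, -0.0]
ft_force: [-1.1, -8.4, 15.3]
grip_width: 0.0005
```

```bash
python3 - <<'E'
from h import *
where(None,[-88,-75,-4])
E
```

```text
t 17.05 track mm [-90.9 -76.6  -4.9] yaw err -0.006 tilt [-0.006 -0.008 -1.   ] F [-1.1 -8.4 15.3] w 0.0004574051045182839
move tool mm [ 2.9 -1.6 -1. ]
```

{"api": "play_rows", "payload": {
  "commands": [
    {"x": 13, "y": -1, "z": 1.5, "spin": 0},
    {"x": 13, "y": -1, "z": 1.5, "spin": 0}
  ]
}}

```text
time: 17.25
position: [0.5925, -0.0088, -0.0045]
tool_rot: [0.613, 0.79, -0.003, 0.009]
ft_force: [4.5, -10.0, 4.8]
grip_width: 0.0002
```

```bash
python3 - <<'E'
from h import *
where(None,[-60,-76,-4.5])
E
```

```text
t 17.25 track mm [-72.7 -81.2  -4.5] yaw err -0.005 tilt [ 0.011 -0.017 -1.   ] F [  4.5 -10.    4.8] w 0.00021133608877165025
move tool mm [12.7 -5.2 -0.3]
```

{"api": "play_rows", "payload": {
  "commands": [
    {"x": 13, "y": -5, "z": 2, "spin": 0},
    {"x": 13, "y": -4, "z": 2, "spin": 0}
  ]
}}

```text
time: 17.45
position: [0.5905, 0.0069, -0.0041]
tool_rot: [0.611, 0.791, 0.0, 0.024]
ft_force: [1.4, -13.4, 9.1]
grip_width: 0.0003
```

```bash
python3 - <<'E'
from h import *
where(None,[-40,-76,-4.5])
c=cams.camera('side');cv2.imwrite('pics/s12.png',cv2.resize(c['img'][110:220,270:410,::-1],None,fx=5,fy=5))
c=cams.camera('wrist');cv2.imwrite('pics/w12.png',c['img'][:,:,::-1])
where()
E
```

```text
t 17.45 track mm [-57.  -83.2  -4.1] yaw err -0.001 tilt [ 0.039 -0.029 -0.999] F [  1.4 -13.4   9.1] w 0.000317945649794292
move tool mm [17.  -7.3 -0.4]
t 17.55 track mm [-55.  -82.8  -4.2] yaw err -0.001 tilt [ 0.037 -0.027 -0.999] F [ 2.2 -4.8  7.2] w 0.0004567513129471231
```

View pics/s12.png

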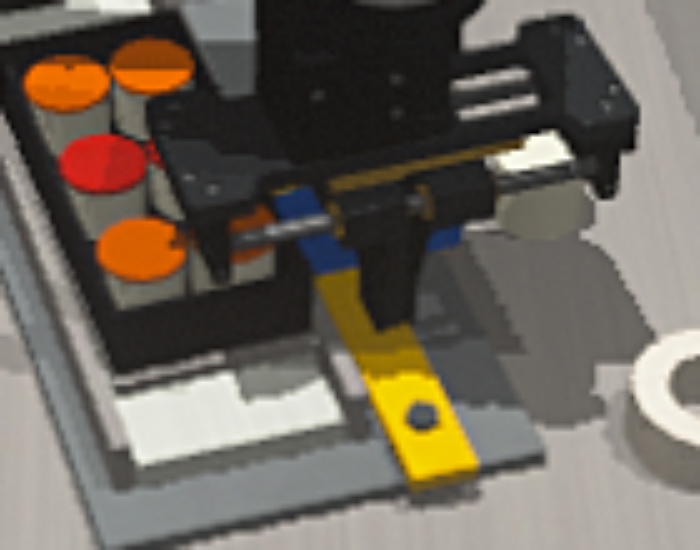

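View pics/w12.png

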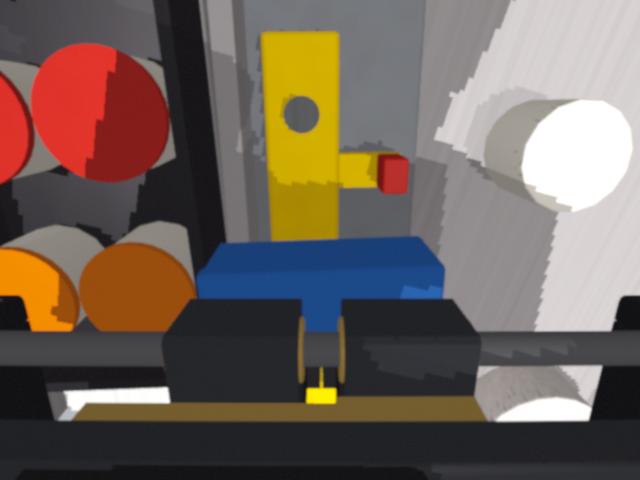

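{"api": "play_rows", "payload": {
  "commands": [
    {"x": 14, "y": -10, "z": 2, "spin": 0},
    {"x": 14, "y": -8, "z": 2.5, "spin": 0}
  ]
}}

```text
time: 17.75
position: [0.5847, 0.0235, -0.0038]
tool_rot: [0.61, 0.791, 0.008, 0.042]
ft_force: [5.9, -11.2, 10.5]
grip_width: 0.0003
```

```bash
python3 - <<'E'
from h import *
where(None,[-30,-76,-4.5])
E
```

```text
t 17.75 track mm [-39.4 -81.8  -3.8] yaw err -0.001 tilt [ 0.077 -0.038 -0.996] F [  5.9 -11.2  10.5] w 0.000314184281022579
move tool mm [ 9.4 -5.8 -0.2]
```

{"api": "play_rows", "payload": {
  "commands": [
    {"x": 15, "y": -6, "z": 3, "spin": 0},
    {"x": 15, "y": -6, "z": 3, "spin": 0}
  ]
}}

```text
time: 17.95
position: [0.5858, 0.0413, -0.0038]
tool_rot: [0.608, 0.791, 0.016, 0.062]
ft_force: [2.2, -16.3, 15.4]
grip_width: 0.0007
```

```bash
python3 - <<'E'
from h import *
where(None,[-10,-76,-4.5])
c=cams.camera('side');cv2.imwrite('pics/s13.png',cv2.resize(c['img'][90:210,260:420,::-1],None,fx=5,fy=5))
where()
E
```

```text
t 17.95 track mm [-22.5 -87.4  -3.8] yaw err 0.001 tilt [ 0.118 -0.049 -0.992] F [  2.2 -16.3  15.4] w 0.000719407169855371
move tool mm [ 12.5 -11.3  -1.4]
t 18.0 track mm [-20.6 -87.   -3.9] yaw err 0.001 tilt [ 0.118 -0.048 -0.992] F [ 5.1 -8.5 12.4] w 0.00035673950371352804
```

View pics/s13.png

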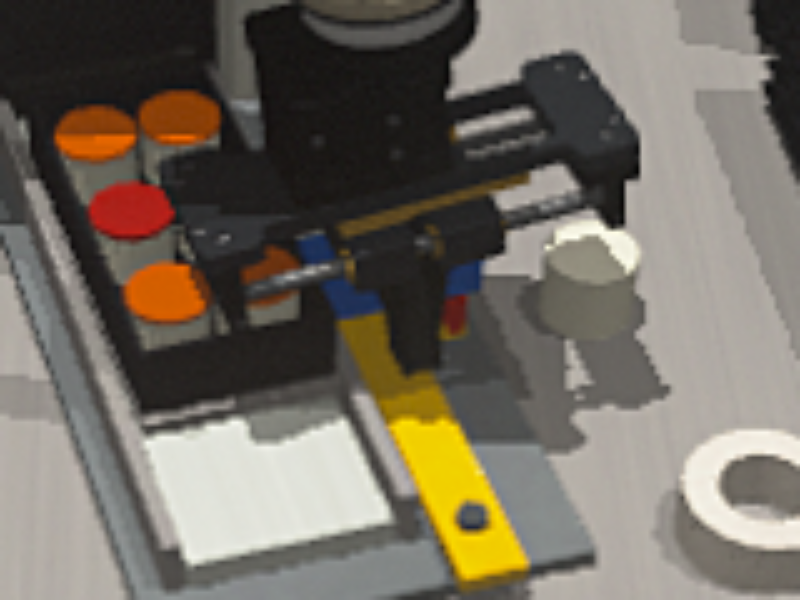

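{"api": "play_rows", "payload": {
  "commands": [
    {"x": 4, "y": -16, "z": 0.5, "spin": 0}
  ]
}}

```text
time: 18.1
position: [0.5798, 0.0413, -0.0022]
tool_rot: [0.607, 0.791, 0.023, 0.071]
ft_force: [8.5, -3.6, 7.4]
grip_width: 0.0003
```

```bash
python3 - <<'E'
from h import *
where(None,[-10,-76,-4.5])
E
```

```text
t 18.1 track mm [-21.  -81.5  -2.2] yaw err 0.0 tilt [ 0.141 -0.051 -0.989] F [ 8.5 -3.6  7.4] w 0.00026248439761831745
move tool mm [11.2 -5.7  0.6]
```

{"api": "play_rows", "payload": {
  "commands": [
    {"x": 16, "y": -6, "z": 5, "spin": 0},
    {"x": 16, "y": -6, "z": 4, "spin": 0}
  ]
}}

```text
time: 18.3
position: [0.5812, 0.0574, -0.0037]
tool_rot: [0.603, 0.792, 0.03, 0.092]
ft_force: [-1.7, -33.9, 35.4]
grip_width: 0.0004
```

```bash
python3 - <<'E'
from h import *
where(None,[15,-76,-4.5])
c=cams.camera('side');cv2.imwrite('pics/s14.png',cv2.resize(c['img'][90:210,260:420,::-1],None,fx=5,fy=5))
E
```

```text
t 18.3 track mm [ -5.7 -86.9  -3.7] yaw err 0.005 tilt [ 0.181 -0.064 -0.981] F [ -1.7 -33.9  35.4] w 0.0004445945513149397
move tool mm [ 20.7 -10.5  -3.2]
```

View pics/s14.png

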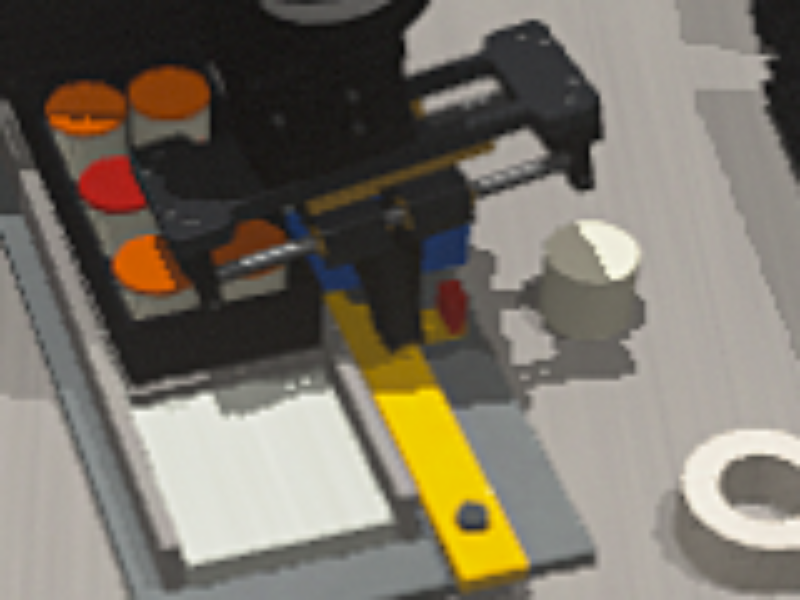

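{"api": "play_rows", "payload": {
  "commands": [
    {"x": 14, "y": -8, "z": 1, "spin": 0}
  ]
}}

```text
time: 18.45
position: [0.5799, 0.0664, -0.0022]
tool_rot: [0.603, 0.791, 0.035, 0.101]
ft_force: [5.7, -7.6, 5.5]
grip_width: 0.0009
```

```bash
python3 - <<'E'
from h import *
where(None,[15,-76,-4.5])
E
```

```text
t 18.45 track mm [  3.3 -88.   -2.2] yaw err 0.002 tilt [ 0.202 -0.066 -0.977] F [ 5.7 -7.6  5.5] w 0.0009132548317315838
move tool mm [ 11.9 -11.9  -1.3]
```

{"api": "play_rows", "payload": {
  "commands": [
    {"x": 14, "y": -12, "z": 2, "spin": 0}
  ]
}}

```text
time: 18.55
position: [0.5816, 0.0691, -0.001]
tool_rot: [0.6, 0.791, 0.041, 0.115]
ft_force: [19.7, -73.5, 15.0]
grip_width: 0.0002
```

```bash
python3 - <<'E'
from h import *
where(None,[15,-76,-4.5])
c=cams.camera('side');cv2.imwrite('pics/s15.png',cv2.resize(c['img'][90:210,260:420,::-1],None,fx=5,fy=5))
c=cams.camera('wrist');cv2.imwrite('pics/w15.png',c['img'][:,:,::-1])
where()
E
```

```text
t 18.55 track mm [  5.5 -90.3  -1. ] yaw err 0.004 tilt [ 0.232 -0.073 -0.97 ] F [ 19.7 -73.5  15. ] w 0.00018936015575797516
move tool mm [ 10.  -14.4  -0.8]
t 18.65 track mm [  5.  -90.2  -0.9] yaw err 0.001 tilt [ 0.231 -0.072 -0.97 ] F [ 12.5 -40.1  15.9] w 0.0004164073480039777
```

View pics/s15.png

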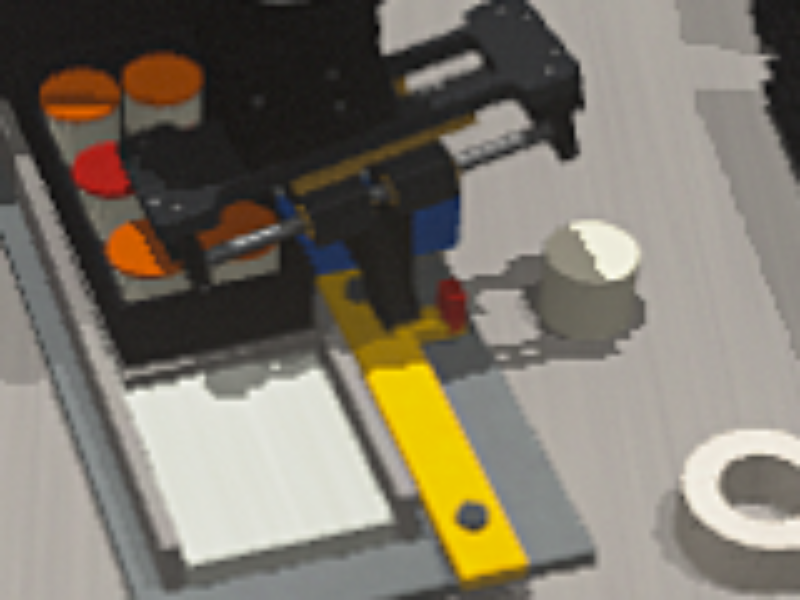

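View pics/w15.png

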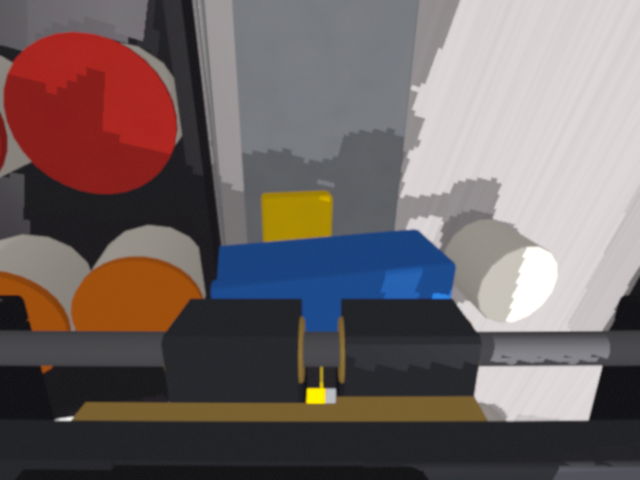

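```bash
python3 - <<'E'
from h import *
c=cams.camera('side');t=cams.camera('top')
for nm,cc in (('side',c),('top',t)):
  ims=cc['img'][:,:,::-1].copy()
  for sx,col in ((82,(0,255,0)),(97,(255,0,255))):
    print(nm,sx,np.round(proj(cc,T(box([sx-72],[-122],[40,72]),TR)),1).tolist(),np.round(proj(cc,T(box([sx-100],[-45,45],[32]),TR)),1).tolist())
  cv2.imwrite('pics/%s16.png'%nm,ims)
  a=(ims[90:180,270:390] if nm=='side' else ims[170:330,60:280]);cv2.imwrite('pics/%s16.png'%nm,cv2.resize(a,None,fx=6 if nm=='side' else 3.5,fy=6 if nm=='side' else 3.5))
where()
E
```

```text
side 82 [[354.0, 142.8], [355.0, 131.6]] [[325.1, 159.8], [285.4, 167.6]]
side 97 [[351.8, 138.6], [352.7, 127.5]] [[323.0, 155.4], [283.7, 163.0]]
top 82 [[188.3, 215.6], [183.5, 212.7]] [[212.0, 250.8], [222.4, 296.2]]
top 97 [[180.8, 217.5], [175.7, 214.7]] [[204.5, 252.7], [214.8, 298.1]]
t 18.75 track mm [  5.  -90.1  -1. ] yaw err -0.0 tilt [ 0.231 -0.072 -0.97 ] F [ 12.6 -39.4  16.3] w 0.0003124473702697216
```

View pics/side16.png

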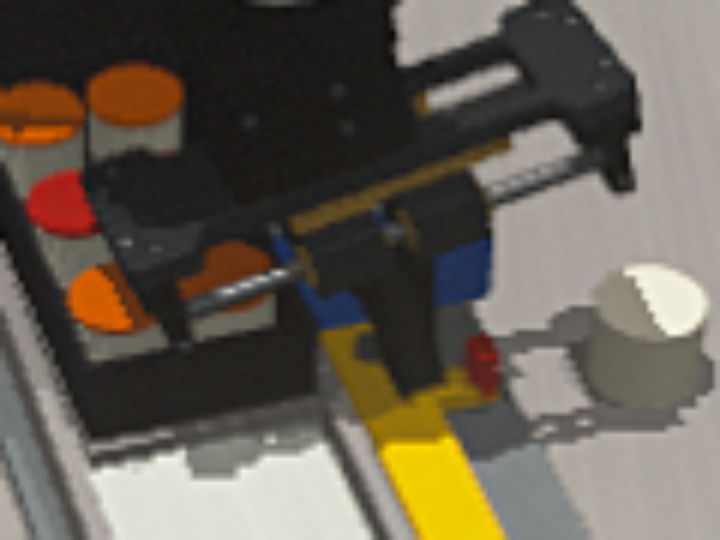

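View pics/top16.png

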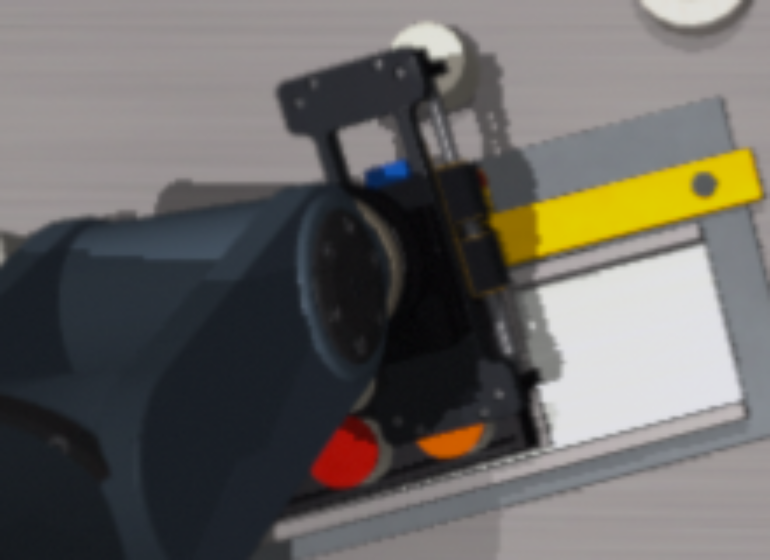

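The side view matches the sled at x of about 97: the lug corner is at (351.2,138.7) and 97 predicts (351.8,138.6). The push force also shot up at the end stop, and the pin is clear behind the lug. I'll back off the lug first, then lift vertically.

{"api": "play_rows", "payload": {
  "commands": [
    {"x": -8, "y": 0, "z": 0, "spin": 0},
    {"x": -6, "y": 0, "z": 0, "spin": 0},
    {"x": -3, "y": 4, "z": -15, "spin": 0},
    {"x": 0, "y": 7, "z": -30, "spin": 0},
    {"x": 0, "y": 8, "z": -35, "spin": 0},
    {"x": 0, "y": 8, "z": -40, "spin": 0},
    {"x": 0, "y": 0, "z": -40, "spin": 0},
    {"x": 0, "y": 0, "z": 0, "spin": 0}
  ]
}}

```text
time: 19.55
position: [0.5827, 0.0659, 0.174]
tool_rot: [0.604, 0.786, 0.048, 0.123]
ft_force: [0.6, 0.6, -0.4]
grip_width: 0.0003
```

```bash
python3 - <<'E'
from h import *
where()
for nm in ('side','top'):
  ims=cams.camera(nm)['img'][:,:,::-1]
  a=(ims[90:200,270:400] if nm=='side' else ims[170:330,60:280]);cv2.imwrite('pics/%s17.png'%nm,cv2.resize(a,None,fx=5.5 if nm=='side' else 3.5,fy=5.5 if nm=='side' else 3.5))
E
```

```text
t 19.55 track mm [  2.1 -90.6 174. ] yaw err -0.011 tilt [ 0.251 -0.074 -0.965] F [ 0.6  0.6 -0.4] w 0.0003376517335949733
```

View pics/side17.png

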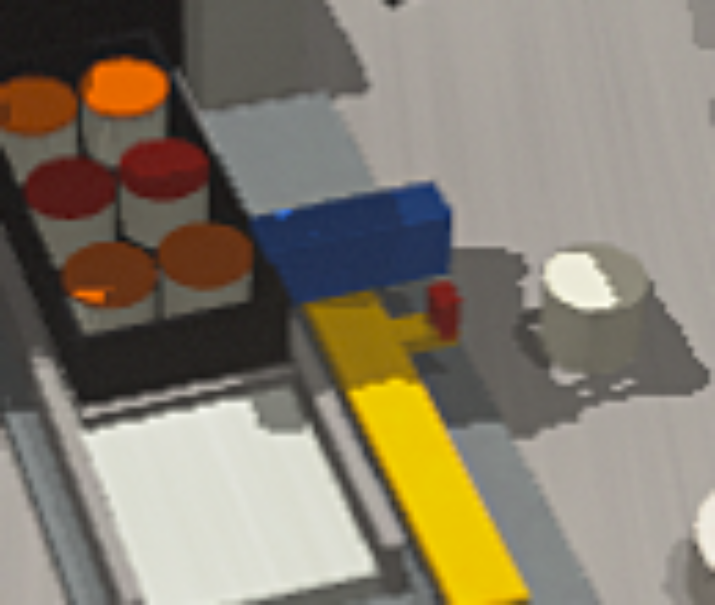

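View pics/top17.png

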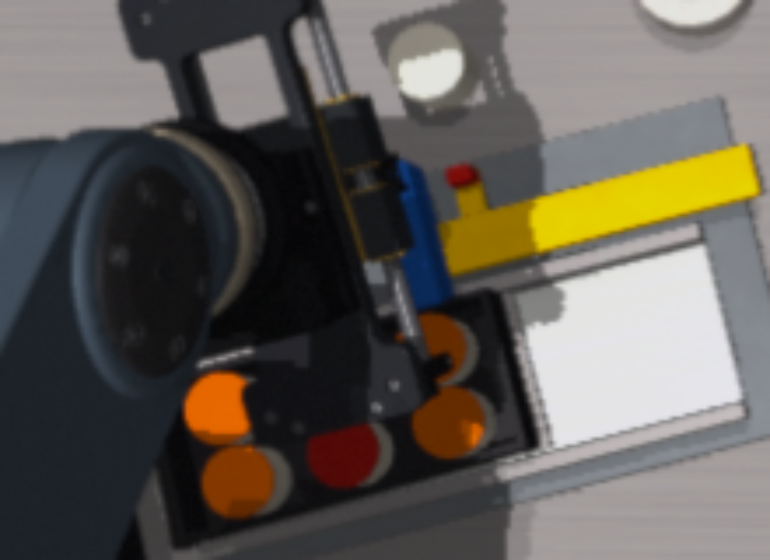

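```bash
python3 - <<'E'
from h import *
from h import masks
c=cams.camera('side')
hs=cv2.cvtColor(c['img'],cv2.COLOR_RGB2HSV);b=((hs[...,0]>105)&(hs[...,0]<125)&(hs[...,1]>130)&(hs[...,2]>50));r=np.zeros_like(b);r[115:150,310:360]=1;b&=r
for sx in range(84,104,2):
    m=mk(c,T(box([sx-72,sx-48],[-122,-42],[40,72]),TR)).astype(bool);print(sx,round((m&b).sum()/(m|b).sum(),3))
for rel in (0,7,14): print(rel,np.round(proj(c,T(np.array([[7,-113,49-rel]])/1e3,TR)),1))
h=((hs[...,0]<8)|(hs[...,0]>172))&(hs[...,1]>130);h[:130]=0;h[165:]=0;h[:,:340]=0;h[:,365:]=0;y,x=np.nonzero(h);print('pin red px',x.min(),x.max(),y.min(),y.max())
for k in ['pot','label_roll','weight','marker']:
    print(k,[np.round(d['pixel']).tolist() for d in nets.outline_of(c,k)[:1]])
where()
E
```

```text
84 0.634
86 0.676
88 0.727
90 0.734
92 0.737
94 0.744
96 0.735
98 0.729
100 0.69
102 0.662
0 [[351.  141.2]]
7 [[350.8 143.6]]
14 [[350.6 146. ]]
pin red px 348 353 141 151
pot [[379.0, 144.0]]
label_roll [[409.0, 194.0]]
weight [[378.0, 243.0]]
marker [[304.0, 268.0]]
t 19.9 track mm [  2.5 -86.7 166.3] yaw err -0.01 tilt [ 0.237 -0.074 -0.969] F [-0.6 -0.3  0.4] w 0.000456217117818797
```

{"api": "play_rows", "payload": {
  "commands": [
    {"x": 0, "y": 0, "z": -40, "spin": 0},
    {"x": -40, "y": 0, "z": -30, "spin": 0},
    {"x": -45, "y": 0, "z": 0, "spin": 0},
    {"x": -45, "y": 0, "z": 0, "spin": 0},
    {"x": -45, "y": 0, "z": 0, "spin": 0},
    {"x": -45, "y": 0, "z": 0, "spin": 0},
    {"x": -45, "y": 0, "z": 0, "spin": 0},
    {"x": 0, "y": 0, "z": 0, "spin": 0}
  ]
}}

```text
time: 20.7
position: [0.6259, -0.1931, 0.2586]
tool_rot: [0.604, 0.789, 0.039, 0.109]
ft_force: [0.2, 0.5, 0.2]
grip_width: 0.0003
```

```bash
python3 - <<'E'
from h import *
where()
cs=[]
for n in ['side','top']:
    c=cams.camera(n);c['w']=n;cs.append(c)
c=cs[1];im=c['img'][:,:,::-1].copy()
for sx,col in ((91,(255,255,0)),(97,(0,255,0))):
    m=mk(c,T(box([sx-72,sx-48],[-122,-42],[40,72]),TR));k,_=cv2.findContours(m,0,2)
    big=None
a=cv2.resize(im[190:320,90:290],None,fx=4,fy=4,interpolation=0)
for sx,col in ((91,(255,255,0)),(97,(0,255,0))):
    p=proj(c,T(box([sx-72,sx-48],[-122,-42],[72]),TR))[[0,1,3,2]]
    cv2.polylines(a,[np.int32((p-[90,190]+.5)*4)],True,col,1)
p=proj(c,T(box([0,14],[-118,-108],[49]),TR))[[0,1,3,2]];cv2.polylines(a,[np.int32((p-[90,190]+.5)*4)],True,(255,0,255),1)
cv2.imwrite('pics/t18.png',a)
E
```

```text
t 20.7 track mm [-259.4  -67.   258.6] yaw err -0.004 tilt [ 0.219 -0.071 -0.973] F [0.2 0.5 0.2] w 0.00034435246676656667
```

View pics/t18.png

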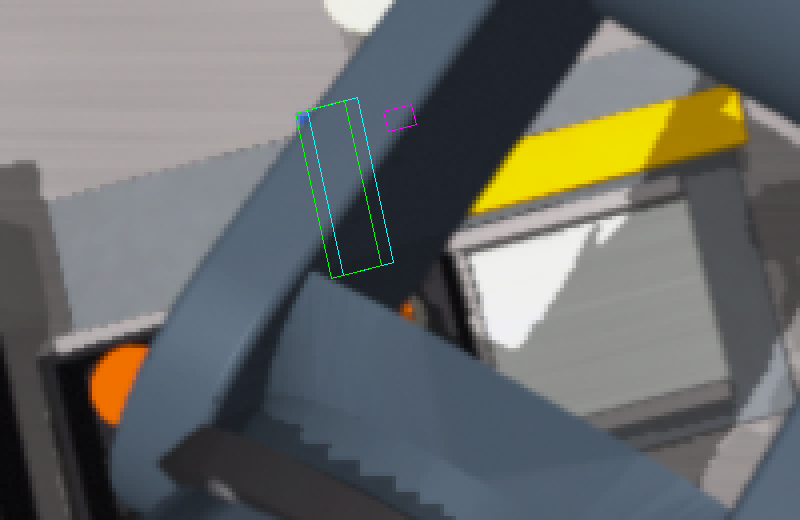

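The visible blue lug corner in the top view, at crop (300,118), coincides with the 97 mm outline and lies outside the 91 mm one.

```bash
python3 -c "
from h import *
where();print(robot.hand_in())"
```

```text
t 20.8 track mm [-253.3  -65.8  256.9] yaw err 0.0 tilt [ 0.214 -0.065 -0.975] F [-0.1  0.4 -0.6] w 0.0004104161023331707
the job is handed in; nothing more can be done
None
```

I pressed the bar to its stop behind the lug, let it up once to take out wrist tilt, and pressed it again. I then pushed the lug over the sunken pin to the end stop, backed off and lifted clear. The job was handed in at about 20.8 s; no verdict was reported.

**Sled position:** In the top view the visible lug corner matches the 97 mm outline (fully home) and lies outside the 91 mm one. A coarser overlap fit in the side view peaked at 94 mm, but flatly, about equal from 90 to 98 mm. The push force rose to about 74 N with the sled no longer moving, which fits the end stop.

**Pin and bar:** The pin top is at image row 141, where a raised pin should be (146 if fully down). It stands behind the lug.

**Other things on the table:** In the side view, the network's positions for the label roll, weight and marker are within about 3 to 5 pixels of the start, and they look undisturbed. The pot's first network reading was a false one (it marked the yellow bar), so I judged it only by eye against the first picture. I did not re-measure the sanitiser bottle or the spare tray, but the arm did not work near them.

**What disagreed or went wrong:**
- The reported tool height read about 27 mm lower than the bar's stated heights implied at contact. I judged bar depth by force and pictures instead.
- The bar's depth while the lug crossed the pin is therefore an estimate, roughly 12 mm or more. One reading just after the lug was over the pin was nearer 10.5 mm.
- The tool's tilt crept up to about 0.25 rad during the push and lift-off.
- The press force peaked at about 61 N, and the total wrist force at about 78 N during the final push. Both are under the 120 N limit.

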